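# Nest the travel beakers in their carrier and lock the keeper arm

## Task

Pack the steel beakers for the road: draw the lock pin of the wooden carrier, park it fully home in the spare hole at the other end of its plate, and swing the keeper arm aside. Lower every beaker on the table upright one into another in the carrier's holder, each just resting in the one below (not pressed down, or they wedge tight). Then swing the arm back over the stack against its stop and lock it again with the pin, fully home through the arm and the plate beneath; leave the mug, the salt shaker and the glass where they stand.

Things in the scene. Friction and masses are not known exactly. Their poses are not given: they have to be found in the camera images.
- beaker1: one of up to five alike steel beakers (absent: None), 84 mm high, 85 g with a weighted foot, open on top, standing upright on the table. Cone from 40 mm diameter at the foot to 55 mm at 64 mm height, then a straight rim band 60 mm in diameter from 65 mm to the rim at 84 mm: grip it there, across the outside, from above. 3 mm wall. Origin: centre of the underside; z up its axis
- beaker2: a beaker like beaker1. One lowered into another rests, by its own weight, with its foot 24 to 26 mm above the foot of the one below: the cones meet while about 6 mm of daylight is left between its rim band and the rim below. They centre themselves over the last 10 mm. Pushed on, the slim cones squeeze with 8 to 10 times the push: some 20 N (about 2 mm) wedges them
- beaker3: a beaker like beaker1. All are interchangeable: any order in the stack will do
- beaker4: a beaker like beaker1
- beaker5: a beaker like beaker1
- carrier: wooden carrier, fixed: board 130 x 232 mm, top 22 mm above the table, with a turned holder ring (82 mm wide, top at 73 mm, flared mouth 61 mm wide) and, 120 mm from the ring's axis along +y, a steel column 16 mm thick. On it a drilled plate (26 x 124 mm, along y, top at 228 mm) and the keeper arm. Origin: on the table under the ring's axis; z up, y towards the column
- holder_seat (a point): on the holder ring's axis, 26 mm above the table: where the foot of the first beaker comes to rest in the ring's bore, tapered like the beakers (it wedges too if pushed). Axes as the carrier's
- keeper (a joint): angle of the keeper arm, rad: 0 = closed, on its stop, straight over the holder; grows to 1.7 as it swings clockwise seen from above (free end from the carrier's -y to its -x, to the robot's left). Starts closed and locked; unlocked it stays where left (1 N at the knob moves it). Beyond 1.1 a gripper has room over the holder. Five beakers reach 210 mm above the table, the arm's pad hangs at 221 mm
- column_axis (a point): on the vertical pivot axis of the keeper arm, 229 mm above the table (underside of the arm)
- keeper_knob (a point): centre of the upright black knob on the arm's free end, 160 mm from the pivot axis, 257 mm above the table; knob 17 mm in diameter, from 242 to 269 mm above the table (the arm is a flat bar 24 mm wide, top at 237 mm). Pinch it from above
- keeper_hole (a point): centre of the lock hole in the arm, at the arm's top face (237 mm above the table), 45 mm from the pivot axis; hole 12 mm wide, arm 8 mm thick. With the arm closed it lies straight over lock_hole
- lock_hole (a point): centre of the lock hole in the fixed plate, at its top face (228 mm above the table), 45 mm from the column's axis towards the holder; 12 mm wide, plate 6 mm thick. Axes as the carrier's
- park_hole (a point): centre of the spare hole in the fixed plate, at its top face (228 mm above the table), 45 mm from the column's axis on the side away from the holder; 12 mm wide. Parked, the pin's flange rests on the plate and its tip is 34 mm below this point. The nut on the column between the holes reaches 247 mm above the table
- lock_pin: loose steel lock pin, 40 g, upright, at the start locked through the arm and lock_hole. From the tip up: shank 8 mm thick, 34 mm long, tapered tip; flange 20 mm wide, 3 mm thick; black grip 14 mm thick from 41 to 63 mm. Origin: the tip; z up. Locked, the flange rests on the arm and the tip is 25 mm below lock_hole
- mug: bystander: green and white mug with a handle, about 86 mm wide and 99 mm high, behind the beakers; leave it
- salt: bystander: small salt shaker, 44 mm wide and 90 mm high, near the table's front edge; leave it
- glass: bystander: clear drinking glass, 81 mm wide and 93 mm high, at the left; leave it
Not all that is in view belongs to the job. What is shaped like the beaker3 but red is not meant.

How it is judged (in metres and radians):
On the way, in this order (a step that is already met when the one before it is completed fails the run):
1. the lock pin is drawn and stands home in the plate's spare hole (horizontal distance between lock_pin and park_hole below 0.005 m and angle between lock_pin's own z axis and vertical below 0.15 rad and z of lock_pin in the frame of park_hole between -0.038 and -0.03 m), for 0.2 s.
2. the keeper arm is swung aside (more than 0.7 rad) (value of joint keeper above 0.7 rad), for 0.2 s.
3. every beaker rests in one stack in the holder (horizontal distance between each of beaker1, beaker2, beaker3, beaker4, beaker5 and holder_seat below 0.006 m and angle between each of beaker1, beaker2, beaker3, beaker4, beaker5's own z axis and vertical below 0.08 rad and (z of beaker1 in the frame of holder_seat below 0.006 m or z of beaker1 in the frame of beaker2 between 0.018 and 0.031 m or z of beaker1 in the frame of beaker3 between 0.018 and 0.031 m or z of beaker1 in the frame of beaker4 between 0.018 and 0.031 m or z of beaker1 in the frame of beaker5 between 0.018 and 0.031 m) and (z of beaker2 in the frame of holder_seat below 0.006 m or z of beaker2 in the frame of beaker1 between 0.018 and 0.031 m or z of beaker2 in the frame of beaker3 between 0.018 and 0.031 m or z of beaker2 in the frame of beaker4 between 0.018 and 0.031 m or z of beaker2 in the frame of beaker5 between 0.018 and 0.031 m) and (z of beaker3 in the frame of holder_seat below 0.006 m or z of beaker3 in the frame of beaker1 between 0.018 and 0.031 m or z of beaker3 in the frame of beaker2 between 0.018 and 0.031 m or z of beaker3 in the frame of beaker4 between 0.018 and 0.031 m or z of beaker3 in the frame of beaker5 between 0.018 and 0.031 m) and (z of beaker4 in the frame of holder_seat below 0.006 m or z of beaker4 in the frame of beaker1 between 0.018 and 0.031 m or z of beaker4 in the frame of beaker2 between 0.018 and 0.031 m or z of beaker4 in the frame of beaker3 between 0.018 and 0.031 m or z of beaker4 in the frame of beaker5 between 0.018 and 0.031 m) and (z of beaker5 in the frame of holder_seat below 0.006 m or z of beaker5 in the frame of beaker1 between 0.018 and 0.031 m or z of beaker5 in the frame of beaker2 between 0.018 and 0.031 m or z of beaker5 in the frame of beaker3 between 0.018 and 0.031 m or z of beaker5 in the frame of beaker4 between 0.018 and 0.031 m)), for 0.2 s.
At the end, for the whole second after the job is handed in: all beakers in one upright stack in the holder (axis within 6 mm, tilt 0.08 rad; lowest foot under 6 mm above holder_seat, the others 18 to 31 mm above the one below); arm within 0.05 rad of closed; pin within 5 mm of lock_hole, upright, its tip 21 to 29 mm below it; all at rest (all of step 3 and value of joint keeper below 0.05 rad and horizontal distance between lock_pin and lock_hole below 0.005 m and angle between lock_pin's own z axis and vertical below 0.15 rad and z of lock_pin in the frame of lock_hole between -0.029 and -0.021 m and linear speed of each of beaker1, beaker2, beaker3, beaker4, beaker5, lock_pin below 0.02 m/s); the robot touches nothing.
It fails at once if a beaker is pressed into another, or into the holder, until the cones squeeze with over 200 N (a push of about 20 N), and wedges (contact force between beaker1 and beaker2 above 200 N or contact force between any of beaker1, beaker2 and beaker3 above 200 N or contact force between any of beaker1, beaker2, beaker3 and beaker4 above 200 N or contact force between any of beaker1, beaker2, beaker3, beaker4 and beaker5 above 200 N or contact force between any of beaker1, beaker2, beaker3, beaker4, beaker5 and carrier above 200 N).
It fails at once if the mug, the salt shaker or the glass is moved more than 3 cm (distance of any of mug, salt, glass from where it was at the start of the episode above 0.03 m).
Of beaker1, beaker2, beaker3, beaker4, beaker5 only 3 to 5 are there at a start; the rules pass over those that are not, and their reading is None.
At some moment in a run one of beaker1, beaker2, beaker3, beaker4, beaker5 may be knocked a few centimetres aside while the robot is not near it.
It also fails if it takes over 210 s, if anything falls off the work surface, if the arm or the gripper's body presses on something with over 40 N, if the wrist force passes 120 N, or if a joint passes its speed limit or range.

## Robot

A 6-joint arm with a two-finger parallel gripper is mounted at the origin on a cart in front of the work surface, level with it; the furniture and walls round the work are solid. World frame = base frame: x ahead of the robot, y to its left, z up, the work surface at z = 0. Lengths are in mm, angles in rad, forces in N, time in s.
With the tool pointing down it reaches from about 400 to 825 mm from the base axis. Payload 7 kg.
Tool frame: the origin (TCP) lies between the finger pads; the fingertips stand 25 mm ahead of it and the grasp point (between the pads) lies 6 mm ahead of it (r.finger_overhang is the distance from the TCP to the fingertips, in mm); z points along the fingers, y is the line along which they close (so a half turn about z gives the same grasp; the last joint's range is limited). The gripper opens to 85 mm and grips with 20 to 120 N. Pads are 22 mm wide; open, the fingers measure 114 mm over their backs; the gripper's body (76 mm by 85 mm) begins 54 mm behind the grasp point. The pads swing forward as they close: fully open they stand 13 mm farther back than shut.
Start: joints at [1.438, 0.359, 0.012, 0, -1.224, -0.288], TCP at [275.737, 616.088, 224.702] pointing down, gripper open.
Joint ranges: [-3.07, 3.07], [-1.43, 2.12], [-1.02, 1.25], [-3.03, 1.67], [-3.05, -0], [-3.03, 3.03]. Speed limits (rad/s): [2.39, 2.39, 3.01, 3.14, 3.14, 3.14].

## Interface

Orientations are given as a 3x3 rotation matrix whose columns are the frame's x, y, z axes.
In Python, from cell import r gives the robot as it stands. The module is installed in compiled form; this text tells all that it offers.
- The arm moves only by the shell command python3 -m jog 'ROWS'. ROWS is JSON, a list of rows, each a list of 7 numbers: the opening, from 0 (shut) to 1 (fully open), then the shift along the tool's x, y, z each as a share of 500 mm, from -1 to 1, then the turn, a rotation vector about the tool's x, y, z each as a share of 90 degrees, from -1 to 1. In form: [[grip, dx, dy, dz, ax, ay, az], ...]. A call has 1 to 5 rows; each row is the pose to reach, as a shift and turn from the pose commanded when the call began, along the tool's axes at that moment; what a row does not reach only later rows make up. A row lasts 1/10 s, in which the tool goes at most 50 mm and 8.59 degrees, less where a joint would pass 70% of its speed; a pose out of reach is approached as far as the arm can. A call with a number of a shift or a turn outside -1 to 1 is refused whole. A call with a gripper value outside its range is refused whole. The fingers move at their own pace and stop on an object; the grip force is fixed at half the most. Time passes only in rows, so rows that repeat a pose let the fingers close. It gives the time, the measured TCP pose, the force, the opening and the grip force at its end, in the units of the state.
- r.sense(): the state, without advancing time (a new reading comes with each control period).
- r.grab_frame(name): name is "scene" or "top"; returns a dict with "pixels" (384x512x3 uint8, blue, green, red), "range_z" (384x512 float32, mm along the optical axis (not along the pixel's ray), 0 where there is no reading), "fx", "fy", "cx", "cy" (pixels), "k1" (the pictures are not rectified: a ray, as slopes to the right and down, at radius r is drawn at 1 + k1 r^2 times it, then the intrinsics apply), "world_from_camera" (4x4, takes a point from camera to world coordinates). Camera axes: x right, y up, looking along -z (the intrinsics and any distortion apply to the point x, -y, -z); pixel columns grow to the right and rows downward; lengths in mm; the calibration is good to about 2 mm. A picture is of the moment at which its call begins.
- r.close_job(): hands the job in; it is judged then, once.
The state is a dict: "clock": time; "q": joint angles; "qvel": joint speeds; "joint_torque": joint torques, N m; "tool_pos": TCP position; "orientation": TCP orientation; "force": force on the tool from outside, world axes, zero at the start; "wrist_torque": the same for the moment, N m; "finger_gap": finger opening in mm; "gripper_force": force on a finger pad.
Only numpy, scipy, OpenCV 4.12 (cv2) and the standard library are available. Lean on these libraries where they do the work, as an engineer would, in place of code of your own. Each camera call takes 0.05 s, during which the arm holds its last target. There are 200 camera calls.

## Working session

There is one attempt and no reset: what is moved stays moved. The work goes in short steps, Python scripts to look and compute and a shell command to move; the robot and the scene stay as the last step left them, time stands still between calls to the robot, and variables do not carry over. Pictures are saved under pics/ and viewed, at most 16 in all, crops included, and the job is handed in when it is done.

```bash
mkdir -p pics; cat > h.py <<'E'
import numpy as np, cv2
from cell import r
def grab(n):
    f=r.grab_frame(n); return f
def ray(f,u,v):
    x=(u-f["cx"])/f["fx"]; y=(v-f["cy"])/f["fy"]
    a,b=x,y
    for _ in range(10):
        s=1+f["k1"]*(a*a+b*b); a,b=x/s,y/s
    T=np.array(f["world_from_camera"]); return T[:3,3],T[:3,:3]@np.array([a,-b,-1.])
def onz(f,u,v,z):
    o,d=ray(f,u,v); return o+d*(z-o[2])/d[2]
def pt(f,u,v):
    o,d=ray(f,u,v); return o+d*f["range_z"][int(round(v)),int(round(u))]
def cloud(f):
    v,u=np.mgrid[0:384,0:512].astype(float); x=(u-f["cx"])/f["fx"]; y=(v-f["cy"])/f["fy"]; a,b=x,y
    for _ in range(10):
        s=1+f["k1"]*(a*a+b*b); a,b=x/s,y/s
    T=np.array(f["world_from_camera"]); z=f["range_z"]
    return np.stack([a*z,-b*z,-z],-1)@T[:3,:3].T+T[:3,3]
def pix(f,p):
    T=np.array(f["world_from_camera"]); c=T[:3,:3].T@(np.array(p)-T[:3,3]); a,b=c[0]/-c[2],-c[1]/-c[2]; s=1+f["k1"]*(a*a+b*b)
    return a*s*f["fx"]+f["cx"], b*s*f["fy"]+f["cy"]
E
python3 - <<'E'
from h import *
for n in("scene","top"):
    f=grab(n); cv2.imwrite(f"pics/{n}0.png",cv2.resize(f["pixels"],(800,600)))
    print(n,f["fx"],f["k1"],np.round(f["world_from_camera"],3).tolist())
s=r.sense(); print(s); print(r.finger_overhang)
E
```

```text
scene 427.6474979421208 -0.05310723459356782 [[0.677, 0.405, -0.615, -252.218], [-0.736, 0.357, -0.575, -791.292], [-0.013, 0.842, 0.54, 865.297], [0.0, 0.0, 0.0, 1.0]]
top 347.648956330518 -0.0480256237596897 [[-0.012, 0.986, -0.168, 325.951], [-1.0, -0.012, -0.001, -17.836], [-0.003, 0.168, 0.986, 1380.169], [0.0, 0.0, 0.0, 1.0]]
{'clock': 0.1, 'q': array([ 1.43806409e+00,  3.59311771e-01,  1.11452019e-02, -3.02843051e-04,
       -1.22412628e+00, -2.88097790e-01]), 'qvel': array([-0.00047776, -0.00133259,  0.00361512,  0.0014594 ,  0.00076126,
        0.00225903]), 'joint_torque': array([-2.73397360e-03, -5.84764874e+01,  2.94110191e+01,  6.95464522e+00,
       -3.10944139e-03,  9.30020008e-07]), 'tool_pos': array([275.59656725, 615.67848134, 223.85838132]), 'orientation': array([[ 9.12708085e-01, -4.08611944e-01, -4.80372926e-04],
       [-4.08612198e-01, -9.12706953e-01, -1.44564575e-03],
       [ 1.52268410e-04,  1.51573880e-03, -9.99998840e-01]]), 'force': array([ 0.30979347, -0.15205829, -0.40652691]), 'wrist_torque': array([0.02226628, 0.0217279 , 0.05648697]), 'gripper_force': 0.0, 'finger_gap': 85.36612083020363}
25.0
```

View pics/scene0.png

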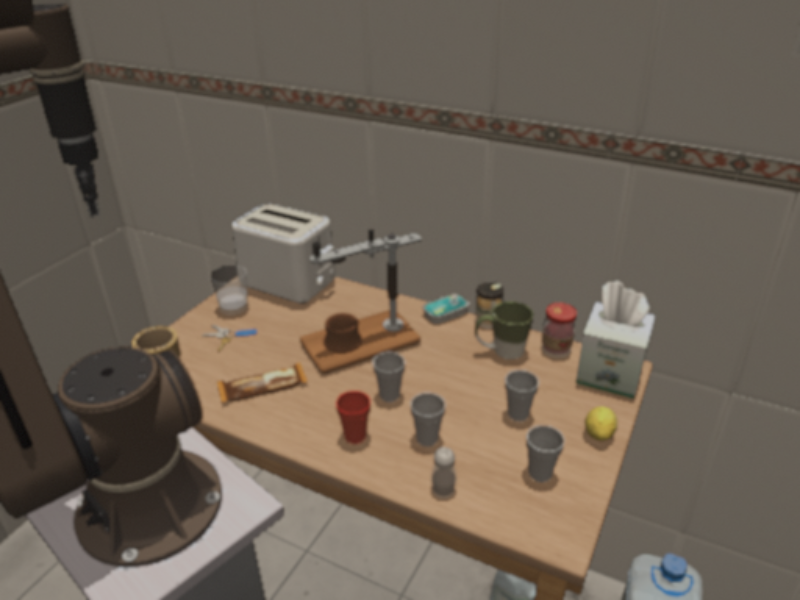

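View pics/top0.png

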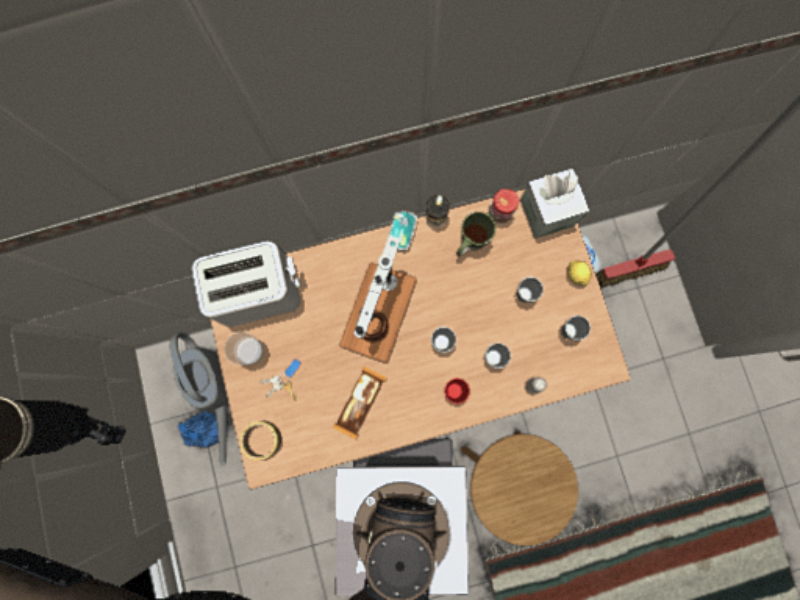

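The scene view (800 px scale) shows four steel beakers, at (388,378), (428,420), (520,396) and (543,454). The candidates I am excluding:
- The red cup at (353,418), which is the decoy.
- The salt shaker at (444,470).
- The glass at (230,290).
- The mug at (510,330).
- The jars at (490,305) and (560,328).

The carrier's column is at (392,290), the pin at (371,240) and the knob at (316,252). In the top view the beakers are at (444,341), (497,357), (529,292) and (575,329).

```bash
cat >> h.py <<'E'
def comps(f,zlo,zhi,box,mina=6):
    P=cloud(f); m=(P[...,2]>zlo)&(P[...,2]<zhi)&(P[...,0]>box[0])&(P[...,0]<box[1])&(P[...,1]>box[2])&(P[...,1]<box[3])&(f["range_z"]>0)
    n,l,st,c=cv2.connectedComponentsWithStats(m.astype(np.uint8),connectivity=8)
    return P,l,[(i,st[i],c[i]) for i in range(1,n) if st[i][4]>=mina]
E
python3 - <<'E'
from h import *
t=grab("top"); s=grab("scene")
for name,f in(("top",t),("scene",s)):
    for zl,zh in((68,95),(225,242),(245,280)):
        P,l,C=comps(f,zl,zh,(250,850,-450,450))
        for i,st,c in C:
            q=P[l==i]; print(name,zl,st[4],np.round(c),"med",np.round(np.median(q,0)),"mid",np.round((q.min(0)+q.max(0))/2),"ext",np.round(np.ptp(q,0)), t["pixels"][l==i].mean(0).round() if name=="top" else s["pixels"][l==i].mean(0).round())
a=t["pixels"][130:230,210:320]; b=s["pixels"][135:250,185:285]
cv2.imwrite("pics/c1.png",np.hstack([cv2.resize(a,(400,400),interpolation=2),cv2.resize(b,(400,400),interpolation=2)]))
E
```

```text
top 68 397 [268. 131.] med [795. -92.  85.] mid [805. -18.  82.] ext [ 90. 332.  27.] [72. 80. 84.]
top 68 98 [346. 137.] med [ 756. -351.   83.] mid [ 785. -383.   81.] ext [109. 120.  26.] [72. 81. 79.]
top 68 42 [320. 135.] med [ 778. -257.   74.] mid [ 789. -270.   82.] ext [38. 55. 27.] [ 57.  60. 104.]
top 68 74 [309. 142.] med [ 759. -222.   81.] mid [ 735. -205.   81.] ext [71. 73. 26.] [36. 52. 48.]
top 68 173 [179. 150.] med [725. 281.  83.] mid [721. 302.  81.] ext [ 82. 296.  27.] [77. 84. 87.]
top 68 54 [299. 157.] med [ 692. -168.   92.] mid [ 694. -187.   82.] ext [43. 71. 26.] [67. 93. 88.]
top 68 11 [183. 166.] med [660. 275.  82.] mid [661. 275.  80.] ext [32.  5. 23.] [ 93. 100. 105.]
top 68 17 [161. 171.] med [642. 357.  90.] mid [641. 358.  88.] ext [14. 59. 12.] [102. 111. 111.]
top 68 15 [145. 175.] med [626. 416.  91.] mid [625. 418.  88.] ext [14. 51. 13.] [ 92. 100. 100.]
top 68 8 [184. 176.] med [622. 266.  82.] mid [624. 268.  81.] ext [17.  6. 22.] [77. 82. 85.]
top 68 65 [339. 184.] med [ 583. -329.   81.] mid [ 580. -324.   79.] ext [60. 55. 22.] [118. 
[... 3642 characters left out ...]
89. -425.   76.] mid [ 480. -426.   77.] ext [64. 46. 17.] [ 88.  97. 105.]
scene 68 152 [284. 292.] med [ 337. -337.   82.] mid [ 341. -334.   79.] ext [31. 33. 23.] [121. 134. 145.]
scene 225 771 [269. 130.] med [775.  80. 234.] mid [763. 124. 234.] ext [174. 650.  17.] [ 88.  97. 104.]
scene 225 380 [230. 159.] med [540.  43. 233.] mid [557.  40. 233.] ext [223.  97.  17.] [113. 119. 122.]
scene 245 1625 [269. 123.] med [775.  82. 263.] mid [762. 123. 262.] ext [176. 652.  35.] [ 88.  97. 104.]
scene 245 28 [238. 150.] med [565.  35. 258.] mid [566.  37. 255.] ext [13. 13. 19.] [50. 55. 60.]
scene 245 44 [202. 158.] med [456.  73. 259.] mid [459.  75. 257.] ext [16. 16. 23.] [51. 55. 59.]
```

View pics/c1.png

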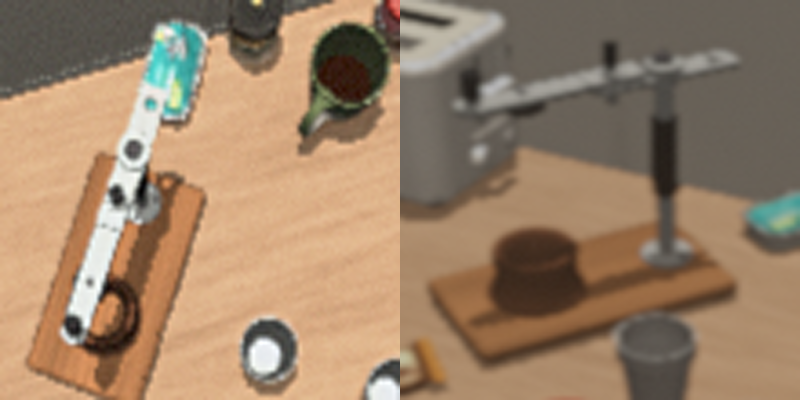

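The crop confirms the pin (left panel at (118,193), right panel at (610,55)), the knob ((72,325) left, (470,85) right) and the nut ((134,150) left). The open park hole is at (150,103). Left and right views agree on all of these, so I'll go above the pin.

```bash
cat >> h.py <<'E'
from scipy.spatial.transform import Rotation as R
U=np.array([.945,-.327]);U/=np.linalg.norm(U);W=np.array([U[1],-U[0]]) # carrier y and x
PIN=np.array([569.3,37.4]);KNOB=np.array([460.5,75.]);COL=np.array([612.,22.5]);PARK=COL+45*U;SEAT=COL-120*U
YAW=np.degrees(np.arctan2(U[1],U[0]))
def ori(yaw):
    c,s=np.cos(np.radians(yaw)),np.sin(np.radians(yaw)); return np.array([[c,s,0],[s,-c,0],[0,0,-1.]])
def plan(*wps):
    s=r.sense(); p,o=np.array(s["tool_pos"]),np.array(s["orientation"])
    for x,y,z,yaw in wps:
        d=o.T@(np.array([x,y,z])-p); O=ori(yaw); rv=R.from_matrix(o.T@O).as_rotvec(degrees=True)
        print("shift",np.round(d/500,4),"mm",np.round(d,1),"turn",np.round(rv/90,4),"rows",int(np.ceil(max(np.linalg.norm(d)/50,np.linalg.norm(rv)/8.59))))
        p,o=np.array([x,y,z]),O
E
python3 - <<'E'
from h import *
print(YAW,COL,PARK,SEAT)
plan((275.6,615.7,324,YAW),(*PIN,324,YAW),(*PIN,268,YAW))
E
```

```text
-19.087244505197642 [612.   22.5] [654.52597811   7.78466154] [498.59739171  61.74090255]
shift [ 1.000e-04  5.000e-04 -1.997e-01] mm [  0.1   0.3 -99.9] turn [ 0.0006 -0.0001 -0.0558] rows 2
shift [0.9333 0.9009 0.    ] mm [466.7 450.5   0. ] turn [0. 0. 0.] rows 13
shift [0.    0.    0.112] mm [ 0.  0. 56.] turn [0. 0. 0.] rows 2
```

```bash
python3 -m jog '[[0.5,0,0,-0.2,0,0,-0.056],[0.5,0,0,-0.2,0,0,-0.056],[0.5,0,0,-0.2,0,0,-0.056]]'
python3 -m jog '[[0.5,0.311,0.3,0,0,0,0],[0.5,0.311,0.3,0,0,0,0],[0.5,0.311,0.3,0,0,0,0],[0.5,0.311,0.3,0,0,0,0],[0.5,0.311,0.3,0,0,0,0]]'
python3 -m jog '[[0.5,0.311,0.3,0,0,0,0],[0.5,0.311,0.3,0,0,0,0],[0.5,0.311,0.3,0,0,0,0],[0.5,0.311,0.3,0,0,0,0],[0.5,0.311,0.3,0,0,0,0]]'
python3 -c "
from h import *
plan((*PIN,324,YAW),(*PIN,268,YAW))"
```

```text
clock: 0.5
tool_pos: [277.2, 618.4, 333.2]
orientation: [[0.945, -0.326, 0.005], [-0.326, -0.945, 0.011], [0.001, -0.012, -1.0]]
force: [0.5, -0.4, 0.4]
finger_gap: 44.1
gripper_force: 0.0
clock: 1.0
tool_pos: [374.9, 420.0, 325.5]
orientation: [[0.944, -0.329, 0.001], [-0.329, -0.944, 0.001], [0.0, -0.001, -1.0]]
force: [0.0, 0.0, 0.3]
finger_gap: 42.9
gripper_force: 0.0
clock: 1.5
tool_pos: [472.7, 227.8, 325.0]
orientation: [[0.944, -0.329, 0.0], [-0.329, -0.944, -0.0], [0.0, -0.0, -1.0]]
force: [0.1, 0.3, 0.2]
finger_gap: 42.9
gripper_force: 0.0
shift [0.3077 0.296  0.002 ] mm [153.9 148.    1. ] turn [-0.0001 -0.0002 -0.0014] rows 5
shift [0.    0.    0.112] mm [ 0.  0. 56.] turn [0. 0. 0.] rows 2
```

```bash
python3 -m jog '[[0.5,0.308,0.296,0,0,0,0],[0.5,0.308,0.296,0,0,0,0],[0.5,0.308,0.296,0,0,0,0],[0.5,0.308,0.296,0,0,0,0],[0.5,0.308,0.296,0,0,0,0]]' >/dev/null
python3 -m jog '[[0.5,0,0,0.05,0,0,0],[0.5,0,0,0.114,0,0,0],[0.5,0,0,0.114,0,0,0],[0.5,0,0,0.114,0,0,0]]'
python3 - <<'E'
from h import *
f=grab("scene"); cv2.imwrite("pics/c2.png",cv2.resize(f["pixels"][110:210,190:290],(500,500),interpolation=2))
plan((*PIN,268,YAW))
E
```

```text
clock: 2.4
tool_pos: [568.9, 40.9, 268.1]
orientation: [[0.945, -0.326, -0.001], [-0.326, -0.945, -0.001], [-0.0, 0.001, -1.0]]
force: [0.4, -0.2, -0.4]
finger_gap: 42.9
gripper_force: 0.0
shift [0.002  0.0072 0.0023] mm [1.  3.6 1.2] turn [-0.0001 -0.0009  0.0007] rows 1
```

View pics/c2.png

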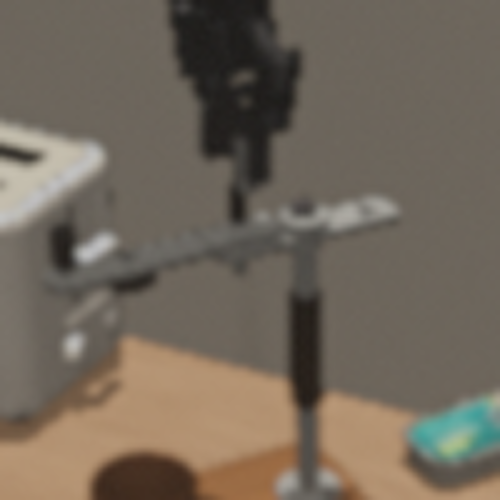

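The fingers straddle the pin's grip at (238,195). I'll centre by 3.5 mm, then close.

```bash
python3 -m jog '[[0.5,0.001,0.007,0.001,0,0,0],[0.5,0.001,0.007,0.001,0,0,0],[0.5,0.001,0.007,0.001,0,0,0],[0,0.001,0.007,0.001,0,0,0],[0,0.001,0.007,0.001,0,0,0]]' 
python3 -m jog '[[0,0,0,0,0,0,0],[0,0,0,0,0,0,0],[0,0,0,0,0,0,0],[0,0,0,0,0,0,0],[0,0,0,0,0,0,0]]' 
python3 -m jog '[[0,0,0,-0.02,0,0,0],[0,0,0,-0.04,0,0,0],[0,0,0,-0.06,0,0,0],[0,0,0,-0.08,0,0,0],[0,0,0,-0.1,0,0,0]]' 
python3 -m jog '[[0,0,0,-0.015,0,0,0],[0,0,0,-0.015,0,0,0]]' 
python3 -c "
from h import *
f=grab('scene'); cv2.imwrite('pics/c3.png',cv2.resize(f['pixels'][100:200,190:290],(500,500),interpolation=2))
plan((*PARK,328,YAW))"
```

```text
clock: 2.95
tool_pos: [568.2, 37.3, 267.4]
orientation: [[0.945, -0.327, 0.0], [-0.327, -0.945, 0.0], [0.0, -0.0, -1.0]]
force: [0.2, 0.5, 0.3]
finger_gap: 14.3
gripper_force: 0.0
clock: 3.45
tool_pos: [568.2, 37.3, 267.2]
orientation: [[0.945, -0.327, -0.0], [-0.327, -0.945, -0.0], [-0.0, 0.0, -1.0]]
force: [-0.2, -0.1, -0.8]
finger_gap: 0.1
gripper_force: 0.0
clock: 3.95
tool_pos: [568.3, 37.3, 318.5]
orientation: [[0.945, -0.327, 0.001], [-0.327, -0.945, 0.0], [0.001, -0.0, -1.0]]
force: [0.2, 0.1, 0.0]
finger_gap: 0.1
gripper_force: 0.0
clock: 4.15
tool_pos: [568.7, 37.3, 326.2]
orientation: [[0.945, -0.327, 0.002], [-0.327, -0.945, 0.001], [0.002, -0.001, -1.0]]
force: [-0.9, -0.3, -0.8]
finger_gap: 0.3
gripper_force: 0.0
shift [ 0.1822 -0.0004 -0.0055] mm [91.1 -0.2 -2.7] turn [-0.0004 -0.0004  0.0002] rows 2
```

View pics/c3.png

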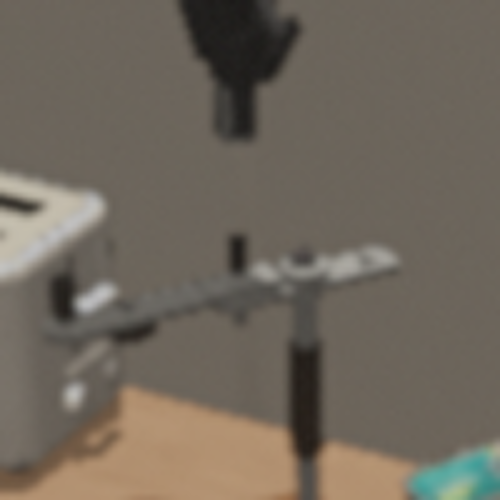

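The fingers closed empty. The pin still stands at (238,255), with the shut fingertips at (235,137), so I'll compare projections.

```bash
python3 - <<'E'
from h import *
s=r.sense(); p=s["tool_pos"]; print(p)
for n in("scene","top"):
    f=grab(n)
    print(n,"tip pix exp",pix(f,(p[0],p[1],p[2]-25)),"pin top exp",pix(f,(*PIN,266)),"pin base",pix(f,(*PIN,240)))
    P=cloud(f); 
    for zl,zh in ((244,272),(280,325)):
        m=(np.hypot(P[...,0]-PIN[0],P[...,1]-PIN[1])<35)&(P[...,2]>zl)&(P[...,2]<zh)&(f["range_z"]>0); q=P[m]
        if len(q): print(zl,len(q),q.min(0).round(1),q.max(0).round(1),np.median(q,0).round(1))
    if n=="top": cv2.imwrite("pics/c4.png",cv2.resize(f["pixels"][140:210,210:280],(560,560),interpolation=2))
E
```

```text
[568.33792581  37.35637556 325.19442302]
scene tip pix exp (np.float64(237.30314438021938), np.float64(136.60716985015918)) pin top exp (np.float64(237.8760946142551), np.float64(146.62789799165745)) pin base (np.float64(238.14365391563643), np.float64(154.14612321585662))
244 30 [558.   28.5 244.4] [573.7  42.7 265.4] [564.2  35.1 256. ]
top tip pix exp (np.float64(241.1979802389062), np.float64(176.4031617227094)) pin top exp (np.float64(241.7238297097491), np.float64(178.39719864495123)) pin base (np.float64(242.11391905482353), np.float64(180.04937185886388))
244 15 [564.6  33.3 244. ] [574.2  43.2 269. ] [567.8  37.6 264.7]
```

View pics/c4.png

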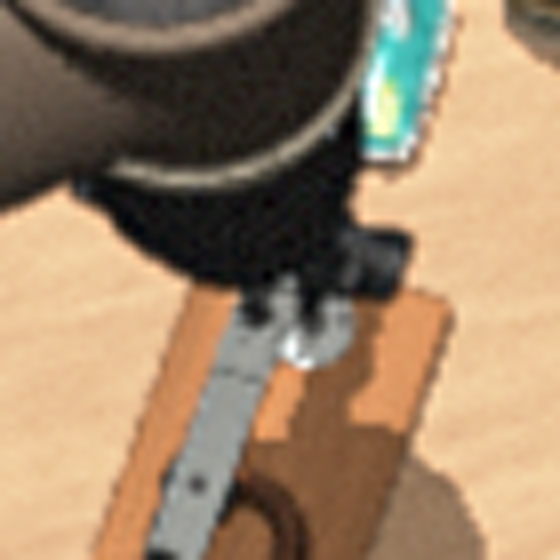

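```bash
python3 - <<'E'
from h import *
f=grab("scene"); P=cloud(f); s=r.sense(); p=s["tool_pos"]; print(p)
for zl in range(280,420,10):
    m=(np.hypot(P[...,0]-p[0],P[...,1]-p[1])<60)&(P[...,2]>zl)&(P[...,2]<=zl+10)&(f["range_z"]>0); q=P[m]
    if len(q): print(zl,len(q),q.min(0).round(),q.max(0).round(),np.median(q,0).round())
f=grab("scene"); c=f["pixels"][100:160,205:265].astype(float); c=np.clip((c-20)*2.2,0,255).astype(np.uint8)
cv2.imwrite("pics/c5.png",cv2.resize(c,(480,480),interpolation=0))
E
```

```text
[567.89394546  37.23929851 324.09859014]
330 23 [554.  21. 330.] [574.  45. 339.] [560.  30. 336.]
340 29 [554.  18. 340.] [569.  44. 349.] [559.  26. 345.]
350 29 [553.  19. 350.] [572.  44. 360.] [559.  25. 356.]
360 22 [552.  18. 361.] [568.  48. 369.] [558.  27. 364.]
370 35 [545.   2. 370.] [573.  74. 380.] [558.  26. 377.]
380 48 [542.  -5. 380.] [568.  74. 390.] [558.  25. 384.]
390 60 [539. -13. 390.] [572.  83. 400.] [553.  23. 396.]
400 69 [537. -20. 400.] [576.  96. 410.] [553.  25. 405.]
410 54 [540. -22. 410.] [575.  94. 420.] [551.  27. 415.]
```

View pics/c5.png

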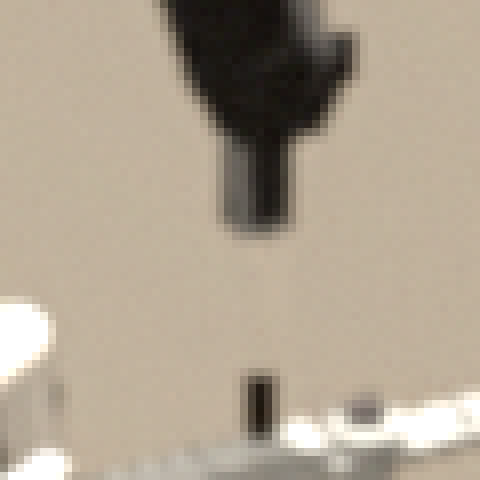

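The shut fingertips end at z≈330 in the depth data while the TCP reads 324, so the reported height is about 31 mm too low for the pads. Horizontally they agree. I'll apply that empirical offset and redo the grasp.

```bash
sed -i 's/s=r.sense(); p,o=np.array(s\["tool_pos"\])/s=r.sense(); p,o=np.array(s["tool_pos"])+[0,0,31]/' h.py
python3 -m jog '[[0.5,0.001,0,0,0,0,0],[0.5,0.001,0,0.06,0,0,0],[0.5,0.001,0,0.12,0,0,0],[0.5,0.001,0,0.174,0,0,0],[0.5,0.001,0,0.174,0,0,0]]'
python3 -m jog '[[0.5,0,0,0,0,0,0],[0,0,0,0,0,0,0],[0,0,0,0,0,0,0],[0,0,0,0,0,0,0],[0,0,0,0,0,0,0]]' 
python3 -m jog '[[0,0,0,0,0,0,0],[0,0,0,0,0,0,0],[0,0,0,0,0,0,0]]' 
python3 -c "
from h import *
plan((*PIN,268,YAW),(*PIN,328,YAW),(*PARK,328,YAW))"
```

```text
clock: 4.9
tool_pos: [566.4, 36.6, 233.8]
orientation: [[0.945, -0.327, -0.007], [-0.327, -0.945, -0.002], [-0.006, 0.004, -1.0]]
force: [0.1, 0.6, -0.1]
finger_gap: 42.4
gripper_force: 0.0
clock: 5.4
tool_pos: [570.0, 38.0, 239.6]
orientation: [[0.945, -0.326, 0.004], [-0.326, -0.945, 0.002], [0.003, -0.003, -1.0]]
force: [0.4, 4.4, 6.8]
finger_gap: 11.7
gripper_force: 58.6
clock: 5.7
tool_pos: [570.0, 38.0, 239.6]
orientation: [[0.945, -0.326, 0.004], [-0.326, -0.945, 0.002], [0.003, -0.003, -1.0]]
force: [0.4, 4.3, 6.1]
finger_gap: 11.4
gripper_force: 58.6
shift [-0.0009  0.0016  0.0052] mm [-0.4  0.8  2.6] turn [-0.0018 -0.0021  0.0006] rows 1
shift [ 0.    0.   -0.12] mm [  0.   0. -60.] turn [0. 0. 0.] rows 2
shift [0.1804 0.0002 0.    ] mm [90.2  0.1  0. ] turn [0. 0. 0.] rows 2
```

```bash
python3 -m jog '[[0,0,0,-0.02,0,0,0],[0,0,0,-0.04,0,0,0],[0,0,0,-0.06,0,0,0],[0,0,0,-0.08,0,0,0],[0,0,0,-0.1,0,0,0]]' 
python3 -m jog '[[0,0,0,-0.02,0,0,0],[0,0,0,-0.02,0,0,0],[0,0,0,-0.02,0,0,0]]' 
python3 - <<'E'
from h import *
s=r.sense(); p=s["tool_pos"]
f=grab("scene"); c=f["pixels"][100:170,205:275].astype(float); c=np.clip((c-20)*2.2,0,255).astype(np.uint8)
cv2.imwrite("pics/c6.png",cv2.resize(c,(560,560),interpolation=0))
plan((*PARK,p[2]+31,YAW))
E
```

```text
clock: 6.2
tool_pos: [568.2, 36.5, 288.6]
orientation: [[0.945, -0.327, -0.001], [-0.327, -0.945, -0.001], [-0.0, 0.001, -1.0]]
force: [0.7, 0.0, 0.1]
finger_gap: 11.4
gripper_force: 58.9
clock: 6.5
tool_pos: [568.5, 37.0, 297.7]
orientation: [[0.945, -0.327, -0.0], [-0.327, -0.945, 0.0], [-0.0, -0.0, -1.0]]
force: [-0.1, -0.2, -1.7]
finger_gap: 11.7
gripper_force: 58.9
shift [ 0.182  -0.0012 -0.0009] mm [91.  -0.6 -0.5] turn [0.0002 0.0004 0.0001] rows 2
```

View pics/c6.png

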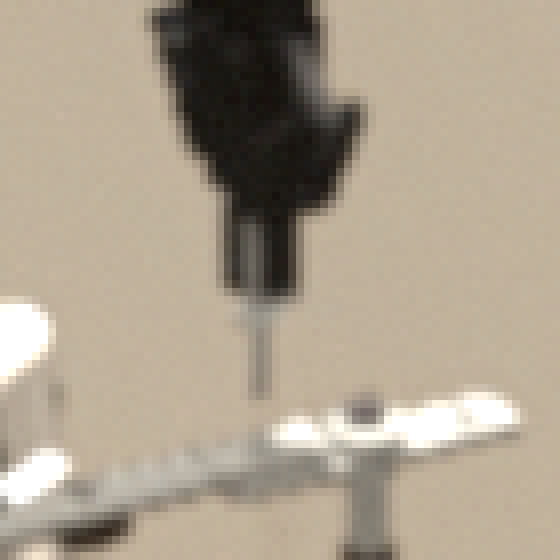

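The pin is drawn and upright: flange at (260,315), tip at (260,395) in the crop. Next I carry it over the spare hole, seen at (480,410).

```bash
python3 -m jog '[[0,0,0,-0.02,0,0,0],[0,0.08,-0.001,-0.02,0,0,0],[0,0.182,-0.002,-0.02,0,0,0],[0,0.182,-0.002,-0.02,0,0,0],[0,0.182,-0.002,-0.02,0,0,0]]' 
python3 -m jog '[[0,0,0,0.03,0,0,0],[0,0,0,0.06,0,0,0],[0,0,0,0.075,0,0,0],[0,0,0,0.075,0,0,0],[0,0,0,0.075,0,0,0]]' 
python3 - <<'E'
from h import *
f=grab("scene"); c=f["pixels"][100:170,225:295].astype(float); c=np.clip((c-20)*2,0,255).astype(np.uint8)
t=grab("top"); d=t["pixels"][130:200,220:290]
cv2.imwrite("pics/c7.png",np.hstack([cv2.resize(c,(400,400),interpolation=0),cv2.resize(d,(400,400),interpolation=0)]))
plan((655,8.4,270,YAW))
E
```

```text
clock: 7.05
tool_pos: [655.6, 7.8, 306.0]
orientation: [[0.945, -0.328, -0.003], [-0.328, -0.945, -0.001], [-0.003, 0.002, -1.0]]
force: [-1.1, -0.4, 0.2]
finger_gap: 11.4
gripper_force: 58.9
clock: 7.55
tool_pos: [655.0, 8.5, 271.3]
orientation: [[0.945, -0.326, 0.001], [-0.326, -0.945, -0.0], [0.001, -0.0, -1.0]]
force: [0.2, 0.6, -0.3]
finger_gap: 11.6
gripper_force: 58.9
shift [-0.0005  0.0003  0.065 ] mm [-0.3  0.2 32.5] turn [-0.0005 -0.001   0.0004] rows 1
```

View pics/c7.png

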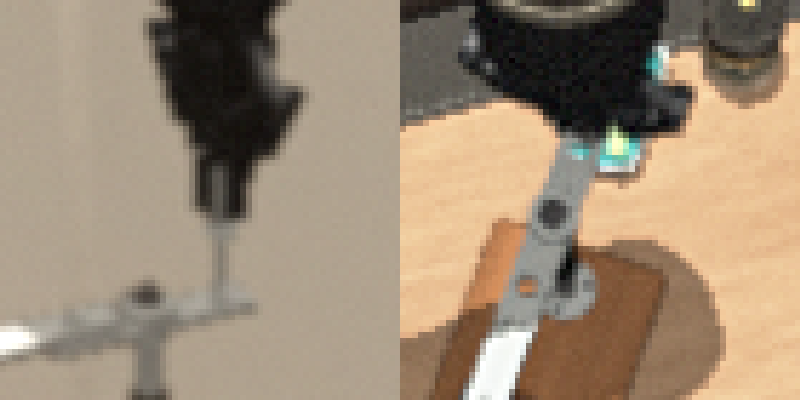

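The pin tip at (220,300) sits over the plate end where the spare hole is. In the right half, the emptied lock hole shows at (527,287). I'll lower gently.

```bash
python3 -m jog '[[0,0,0,0.012,0,0,0],[0,0,0,0.024,0,0,0],[0,0,0,0.036,0,0,0],[0,0,0,0.036,0,0,0],[0,0,0,0.036,0,0,0]]' 
python3 -m jog '[[0,0,0,0.01,0,0,0],[0,0,0,0.02,0,0,0],[0,0,0,0.03,0,0,0],[0,0,0,0.04,0,0,0],[0,0,0,0.04,0,0,0]]'
```

```text
clock: 8.15
tool_pos: [654.9, 8.2, 251.8]
orientation: [[0.945, -0.327, -0.001], [-0.327, -0.945, -0.0], [-0.0, 0.001, -1.0]]
force: [0.1, -0.5, -0.9]
finger_gap: 11.7
gripper_force: 58.9
clock: 8.65
tool_pos: [654.6, 8.3, 231.2]
orientation: [[0.945, -0.327, -0.001], [-0.327, -0.945, -0.0], [-0.001, 0.001, -1.0]]
force: [-0.3, 0.1, -0.8]
finger_gap: 11.6
gripper_force: 58.9
```

```bash
python3 -m jog '[[0,0,0,0.002,0,0,0],[0,0,0,0.004,0,0,0],[0,0,0,0.004,0,0,0],[0,0,0,0.004,0,0,0]]' 
python3 -m jog '[[0.5,0,0,0,0,0,0],[0.5,0,0,0,0,0,0],[0.5,0,0,0,0,0,0],[0.5,0,0,0,0,0,0],[0.5,0,0,0,0,0,0]]' 
python3 -m jog '[[0.5,0,0,-0.04,0,0,0],[0.5,0,0,-0.1,0,0,0],[0.5,0,0,-0.18,0,0,0],[0.5,0,0,-0.18,0,0,0],[0.5,0,0,-0.18,0,0,0]]'
python3 - <<'E'
from h import *
f=grab("scene"); P=cloud(f)
m=(np.hypot(P[...,0]-654,P[...,1]-8)<16)&(P[...,2]>220)&(P[...,2]<275); q=P[m]; print(q.min(0).round(),q.max(0).round(),np.median(q,0).round())
plan((*KNOB,340,YAW),(*KNOB,268,YAW))
E
```

```text
clock: 9.05
tool_pos: [655.1, 8.4, 230.6]
orientation: [[0.945, -0.327, 0.001], [-0.327, -0.945, 0.0], [0.001, -0.0, -1.0]]
force: [-1.6, 0.6, 2.5]
finger_gap: 12.2
gripper_force: 59.2
clock: 9.55
tool_pos: [655.0, 8.3, 230.1]
orientation: [[0.945, -0.327, -0.0], [-0.327, -0.945, -0.0], [-0.0, 0.0, -1.0]]
force: [-0.2, 0.6, 0.7]
finger_gap: 42.6
gripper_force: 0.0
clock: 10.05
tool_pos: [655.4, 8.5, 321.4]
orientation: [[0.945, -0.327, 0.002], [-0.327, -0.945, 0.001], [0.002, -0.002, -1.0]]
force: [-0.6, 0.3, -1.1]
finger_gap: 42.7
gripper_force: 0.0
[640.  -7. 222.] [667.  21. 256.] [649.   2. 230.]
shift [-0.4107  0.0012  0.022 ] mm [-205.3    0.6   11. ] turn [-0.0003  0.0002  0.0001] rows 5
shift [0.    0.    0.144] mm [ 0.  0. 72.] turn [0. 0. 0.] rows 2
```

The parked pin's top reads 256 (expected 257), so it is home. Now the knob.

```bash
python3 -m jog '[[0.5,-0.1,0,0,0,0,0],[0.5,-0.2,0,0,0,0,0],[0.5,-0.3,0,0,0,0,0],[0.5,-0.411,0.001,0.02,0,0,0],[0.5,-0.411,0.001,0.02,0,0,0]]' 
python3 -m jog '[[0.5,0,0,0.07,0,0,0],[0.5,0,0,0.144,0,0,0],[0.5,0,0,0.144,0,0,0],[0.5,0,0,0.144,0,0,0],[0,0,0,0.144,0,0,0]]' 
python3 -m jog '[[0,0,0,0,0,0,0],[0,0,0,0,0,0,0],[0,0,0,0,0,0,0],[0,0,0,0,0,0,0]]' 
python3 - <<'E'
from h import *
k=r.sense()["tool_pos"][:2]; print(k-KNOB)
# arc rows in tool axes (x=U,y=W): knob rel col = -160 (cos) U - 160 sin W
for t in np.arange(.14,1.41,.14):
    print(round(t,2),np.round(160*np.array([1-np.cos(t),-np.sin(t)])/500,3))
E
```

```text
clock: 10.6
tool_pos: [455.8, 75.0, 308.9]
orientation: [[0.946, -0.325, -0.002], [-0.325, -0.946, 0.001], [-0.002, 0.0, -1.0]]
force: [1.5, -0.3, 1.3]
finger_gap: 42.8
gripper_force: 0.0
clock: 11.1
tool_pos: [461.7, 75.2, 239.7]
orientation: [[0.945, -0.327, 0.002], [-0.327, -0.945, 0.0], [0.002, -0.001, -1.0]]
force: [-0.1, -0.1, 0.6]
finger_gap: 29.5
gripper_force: 0.0
clock: 11.5
tool_pos: [463.4, 79.4, 240.5]
orientation: [[0.945, -0.326, 0.007], [-0.326, -0.945, 0.008], [0.004, -0.01, -1.0]]
force: [1.3, 16.3, 0.1]
finger_gap: 14.8
gripper_force: 58.6
[2.85950861 4.36629021]
0.14 [ 0.003 -0.045]
0.28 [ 0.012 -0.088]
0.42 [ 0.028 -0.13 ]
0.56 [ 0.049 -0.17 ]
0.7 [ 0.075 -0.206]
0.84 [ 0.106 -0.238]
0.98 [ 0.142 -0.266]
1.12 [ 0.181 -0.288]
1.26 [ 0.222 -0.305]
1.4 [ 0.266 -0.315]
```

```bash
python3 -m jog '[[0,0.003,-0.045,0,0,0,0],[0,0.012,-0.088,0,0,0,0],[0,0.028,-0.13,0,0,0,0],[0,0.049,-0.17,0,0,0,0],[0,0.075,-0.206,0,0,0,0]]' 
python3 -m jog '[[0,0.031,-0.032,0,0,0,0],[0,0.067,-0.06,0,0,0,0],[0,0.106,-0.082,0,0,0,0],[0,0.147,-0.099,0,0,0,0],[0,0.191,-0.109,0,0,0,0]]' 
python3 -m jog '[[0,0,0,0,0,0,0],[0,0,0,0,0,0,0]]' 

```

```text
clock: 12.0
tool_pos: [531.0, 161.0, 240.3]
orientation: [[0.945, -0.327, 0.002], [-0.327, -0.945, -0.001], [0.002, -0.0, -1.0]]
force: [-2.5, -4.6, 8.2]
finger_gap: 14.2
gripper_force: 62.3
clock: 12.5
tool_pos: [639.7, 182.0, 240.2]
orientation: [[0.945, -0.327, 0.002], [-0.327, -0.945, 0.001], [0.002, -0.002, -1.0]]
force: [-3.7, 3.7, 8.2]
finger_gap: 14.5
gripper_force: 61.8
clock: 12.7
tool_pos: [640.3, 181.9, 240.3]
orientation: [[0.945, -0.327, 0.004], [-0.327, -0.945, 0.002], [0.003, -0.003, -1.0]]
force: [0.3, 3.7, 4.9]
finger_gap: 14.6
gripper_force: 61.6
```

```bash
python3 -m jog '[[0.5,0,0,0,0,0,0],[0.5,0,0,0,0,0,0],[0.5,0,0,0,0,0,0],[0.5,0,0,-0.1,0,0,0],[0.5,0,0,-0.18,0,0,0]]' 
python3 -m jog '[[1,-0.1,0.1,0,0,0,0],[1,-0.1,0.2,0,0,0,0],[1,-0.15,0.3,0,0,0,0],[1,-0.15,0.4,0,0,0,0],[1,-0.15,0.45,0,0,0,0]]'
python3 -m jog '[[1,-0.15,0.1,0,0,0,0],[1,-0.15,0.2,0,0,0,0],[1,-0.15,0.2,0,0,0,0],[1,-0.15,0.2,0,0,0,0],[1,-0.15,0.2,0,0,0,0]]'
python3 - <<'E'
from h import *
t=grab("top"); s=grab("scene")
for name,f in(("top",t),("scene",s)):
    for zl,zh,b in((225,242,(450,750,-50,250)),(243,275,(450,700,-30,250)),(64,76,(440,560,0,120)),(62,90,(300,620,-480,-60))):
        P,l,C=comps(f,zl,zh,b,8)
        for i,st,c in C:
            q=P[l==i]; print(name,zl,st[4],np.round(c),"med",np.round(np.median(q,0)),"mid",np.round((q.min(0)+q.max(0))/2,1),"ext",np.round(np.ptp(q,0)))
a=t["pixels"][130:230,200:320]; b=s["pixels"][120:270,180:360]
cv2.imwrite("pics/c8.png",np.hstack([cv2.resize(a,(400,400),interpolation=2),cv2.resize(b,(400,400),interpolation=2)]))
E
```

```text
clock: 13.2
tool_pos: [637.4, 179.9, 329.2]
orientation: [[0.945, -0.327, -0.001], [-0.327, -0.945, -0.002], [-0.001, 0.002, -1.0]]
force: [0.8, -0.0, 1.2]
finger_gap: 42.6
gripper_force: 0.0
clock: 13.7
tool_pos: [491.5, -9.3, 328.8]
orientation: [[0.945, -0.326, 0.001], [-0.326, -0.945, 0.0], [0.001, -0.0, -1.0]]
force: [1.7, -0.5, 1.2]
finger_gap: 84.8
gripper_force: 0.0
clock: 14.2
tool_pos: [389.5, -78.2, 328.8]
orientation: [[0.945, -0.328, 0.002], [-0.328, -0.945, 0.0], [0.001, -0.001, -1.0]]
force: [0.7, 0.3, 0.8]
finger_gap: 85.3
gripper_force: 0.0
top 225 34 [189. 132.] med [741. 223. 233.] mid [741.7 219.7 233.5] ext [15. 60. 16.]
top 225 219 [246. 169.] med [607.  24. 230.] mid [612.8  21.  233.5] ext [122.  62.  17.]
top 225 305 [220. 165.] med [625. 116. 236.] mid [625.8 118.  233.8] ext [ 42. 154.  16.]
top 243 16 [252. 154.] med [654.   5. 256.] mid [655.2   4.9 251.2] ext [12. 10. 16.]
top 243 28 [199. 160.] med [633. 180. 266.] mid [633.9 181.1 260.5] ext [15. 16. 23.]
top 243 16 [247. 167.] med [613.  22. 245.] mid [613.2  22.2 245.9] ext [14. 10.  5.]
top 64 102 [
[... 839 characters left out ...]
 252.] mid [651.7   4.6 251. ] ext [11. 11. 12.]
scene 64 153 [219. 206.] med [499.  66.  69.] mid [496.7  64.1  68.9] ext [71. 75.  9.]
scene 62 221 [249. 234.] med [ 456. -109.   73.] mid [ 456.2 -110.8   72.9] ext [62. 62. 22.]
scene 62 251 [333. 246.] med [ 577. -324.   73.] mid [ 575.6 -324.8   73.2] ext [64. 61. 22.]
scene 62 259 [226. 259.] med [ 336. -138.   73.] mid [ 332.7 -139.5   73.8] ext [61. 63. 24.]
scene 62 251 [273. 261.] med [ 417. -238.   73.] mid [ 414.  -238.1   73.3] ext [62. 60. 22.]
scene 62 324 [348. 282.] med [ 485. -433.   74.] mid [ 480.1 -434.1   74. ] ext [64. 61. 24.]
scene 62 169 [284. 293.] med [ 338. -339.   81.] mid [ 342.4 -334.4   76.1] ext [32. 33. 28.]
```

View pics/c8.png

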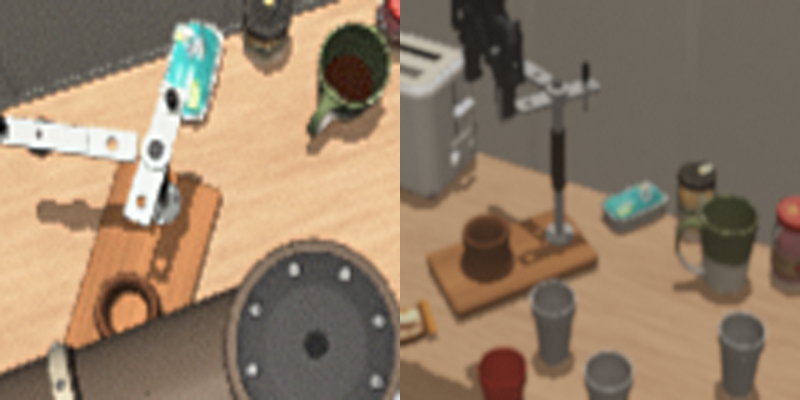

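The arm is aside (left panel at (60,135)), the holder ring's mouth is clear at (127,310), and the pin is parked at (172,100). Next is the beaker furthest from the carrier, at (482,-434).

```bash
python3 -c "
from h import *
plan((482,-434,290,YAW),(482,-434,86,YAW))
print(r.sense()['q'].round(2))"
```

```text
shift [0.4064 0.614  0.1385] mm [203.2 307.   69.2] turn [ 0.     -0.      0.0002] rows 8
shift [0.    0.    0.408] mm [  0.   0. 204.] turn [0. 0. 0.] rows 5
[ 0.31 -0.18 -0.36  0.   -1.39  0.93]
```

```bash
python3 -m jog '[[1,0.2,0.307,0,0,0,0],[1,0.2,0.307,0,0,0,0],[1,0.2,0.307,0,0,0,0],[1,0.2,0.307,0,0,0,0],[1,0.2,0.307,0,0,0,0]]' 
python3 -m jog '[[1,0.206,0.307,0,0,0,0],[1,0.206,0.307,0.05,0,0,0],[1,0.206,0.307,0.1,0,0,0],[1,0.206,0.307,0.14,0,0,0],[1,0.206,0.307,0.14,0,0,0]]'
python3 - <<'E'
from h import *
t=grab("top"); s=grab("scene"); 
A=[]
for f in(t,s):
    P=cloud(f); m=(abs(P[...,0]-499)<50)&(abs(P[...,1]-63)<50)&(P[...,2]>69)&(P[...,2]<78); q=P[m][:,:2]; A.append(q); print(len(q),q.min(0),q.max(0),(q.min(0)+q.max(0))/2,np.array(cv2.minEnclosingCircle(q.astype(np.float32))[0]),cv2.minEnclosingCircle(q.astype(np.float32))[1])
g=cv2.resize(t["pixels"][185:225,217:262],(720,640)); g=g[:600]
cv2.imwrite("pics/c9.png",g)
for z in (73,): 
    for d in((0,0),(41,0),(-41,0),(0,41),(0,-41)): print(np.round(pix(t,(499+d[0],63+d[1],z)),1), np.round(pix(s,(499+d[0],63+d[1],z)),1))
for d,f in(("t",t),("s",s)):
    P,l,C=comps(f,62,90,(300,620,-480,-60),20)
    for i,st,c in C:
        q=P[l==i]; print(d,st[4],"mid",np.round((q.min(0)+q.max(0))/2,1),"ext",np.round(np.ptp(q,0)))
plan((482,-434,86,YAW))
E
```

```text
clock: 14.8
tool_pos: [435.6, -258.2, 326.1]
orientation: [[0.944, -0.329, -0.004], [-0.329, -0.944, 0.0], [-0.004, 0.001, -1.0]]
force: [-0.2, 0.8, 0.1]
finger_gap: 85.7
gripper_force: 0.0
clock: 15.3
tool_pos: [480.9, -435.2, 250.6]
orientation: [[0.944, -0.329, -0.009], [-0.329, -0.944, 0.005], [-0.01, -0.002, -1.0]]
force: [-1.0, -0.0, -1.1]
finger_gap: 85.5
gripper_force: 0.0
110 [466.64074609  27.38742418] [535.74674498  95.88811168] [501.19374553  61.63776793] [500.8583374   62.68475342] 35.49009704589844
70 [462.78667344  27.50664202] [531.60738067  98.98347004] [497.19702706  63.24505603] [497.65765381  62.58390427] 36.40285110473633
[237.6 207.5] [218.9 205.1]
[237.6 196.8] [228.  199.8]
[237.6 218.2] [209.5 210.7]
[226.8 207.6] [210.3 200.4]
[248.4 207.3] [227.8 210. ]
t 75 mid [ 460.1 -110.    75.4] ext [61. 58. 26.]
t 72 mid [ 337.1 -140.    75.1] ext [59. 57. 26.]
s 229 mid [ 455.2 -109.5   73.7] ext [63. 64. 23.]
s 245 mid [ 575.3 -324.7   72.6] ext [63. 60. 21.]
s 257 mid [ 334.1 -139.3   72.9] ext [63. 63. 22.]
s 251 mid [ 416.2 -238.8   73.8] ext [61. 60. 23.]
s 323 mid [ 479.9 -433.6   74.4] ext [65. 62. 25.]
s 170 mid [ 343.7 -332.9   76. ] ext [33. 35. 28.]
shift [ 0.0032 -0.0004  0.4   ] mm [  1.6  -0.2 200. ] turn [-0.0004  0.0035 -0.0003] rows 5
```

View pics/c9.png

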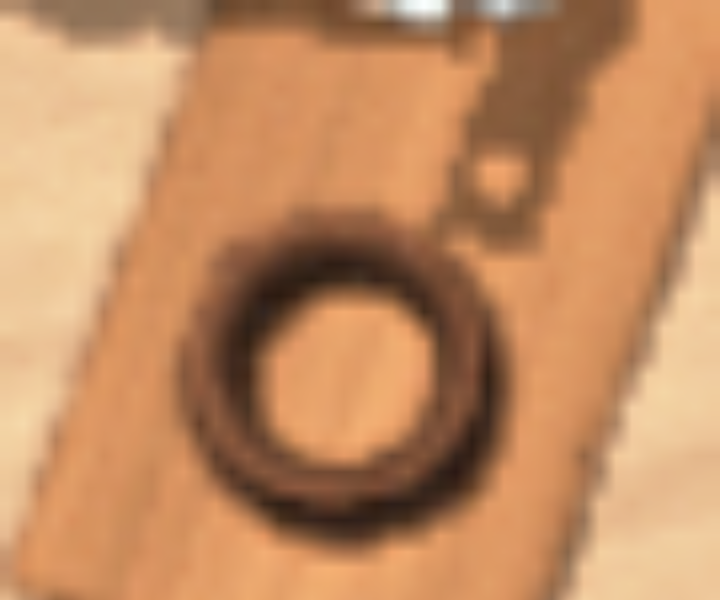

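The ring's top face is centred at about (334,358) in this crop, which puts the seat at (499.2, 63.0); both views' depth data agree. Now down onto beaker 4.

```bash
sed -i 's/^YAW=/SEAT=np.array([499.2,63.])\nYAW=/' h.py
python3 -m jog '[[1,0.003,0,0.1,0,0,0],[1,0.003,0,0.2,0,0,0],[1,0.003,0,0.3,0,0,0],[1,0.003,0,0.39,0,0,0],[1,0.003,0,0.39,0,0,0]]' 
python3 -m jog '[[1,0,0,0,0,0,0],[0,0,0,0,0,0,0],[0,0,0,0,0,0,0],[0,0,0,0,0,0,0],[0,0,0,0,0,0,0]]' 
python3 -m jog '[[0,0,0,0,0,0,0],[0,0,0,0,0,0,0]]' 
python3 - <<'E'
from h import *
f=grab("scene"); x,y=map(int,pix(f,(480,-434,50)));cv2.imwrite("pics/c10.png",cv2.resize(f["pixels"][y-40:y+40,x-40:x+40],(480,480),interpolation=2))
E
```

```text
clock: 15.9
tool_pos: [480.4, -431.3, 58.7]
orientation: [[0.945, -0.326, -0.007], [-0.326, -0.945, 0.005], [-0.009, -0.002, -1.0]]
force: [-0.7, 0.7, 0.0]
finger_gap: 85.2
gripper_force: 0.0
clock: 16.4
tool_pos: [485.5, -435.8, 67.8]
orientation: [[0.945, -0.326, 0.006], [-0.326, -0.945, -0.004], [0.007, 0.001, -1.0]]
force: [0.9, 3.8, 10.8]
finger_gap: 56.9
gripper_force: 61.3
clock: 16.6
tool_pos: [485.4, -435.8, 67.8]
orientation: [[0.945, -0.326, 0.006], [-0.326, -0.945, -0.004], [0.007, 0.001, -1.0]]
force: [0.3, 4.5, 11.3]
finger_gap: 57.1
gripper_force: 61.3
```

View pics/c10.png

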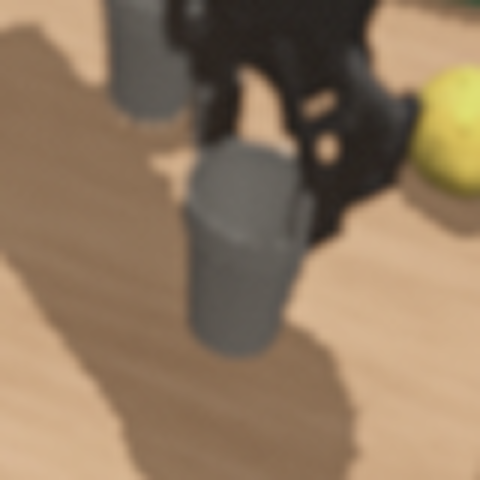

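The pads hold the rim band at (245,200), with the beaker upright. Lift and carry it over the holder.

```bash
python3 -m jog '[[0,0,0,-0.05,0,0,0],[0,0,0,-0.14,0,0,0],[0,0,0,-0.23,0,0,0],[0,0,0,-0.32,0,0,0],[0,0,0,-0.41,0,0,0]]' 
python3 -m jog '[[0,-0.05,-0.06,0,0,0,0],[0,-0.1,-0.15,0,0,0,0],[0,-0.1,-0.24,0,0,0,0],[0,-0.1,-0.32,0,0,0,0],[0,-0.1,-0.4,0,0,0,0]]'
python3 -m jog '[[0,-0.05,-0.09,0,0,0,0],[0,-0.1,-0.18,0,0,0,0],[0,-0.15,-0.27,0,0,0,0],[0,-0.18,-0.35,0,0,0,0],[0,-0.18,-0.42,0,0,0,0]]'
python3 -c "
from h import *
plan((*SEAT,290,YAW))"
```

```text
clock: 17.15
tool_pos: [482.5, -434.6, 272.5]
orientation: [[0.945, -0.327, 0.003], [-0.327, -0.945, -0.001], [0.003, 0.0, -1.0]]
force: [1.0, -1.3, -1.5]
finger_gap: 56.8
gripper_force: 64.2
clock: 17.65
tool_pos: [501.0, -227.8, 270.7]
orientation: [[0.945, -0.327, 0.004], [-0.327, -0.945, -0.0], [0.004, -0.001, -1.0]]
force: [0.7, -0.2, -1.6]
finger_gap: 56.8
gripper_force: 64.2
clock: 18.15
tool_pos: [483.2, 0.8, 270.9]
orientation: [[0.946, -0.325, 0.004], [-0.326, -0.946, 0.002], [0.003, -0.004, -1.0]]
force: [1.3, -0.6, -0.8]
finger_gap: 57.3
gripper_force: 64.3
shift [-0.0104 -0.1278  0.0242] mm [ -5.2 -63.9  12.1] turn [-0.0023 -0.0022  0.001 ] rows 2
```

```bash
python3 -m jog '[[0,-0.01,-0.06,0,0,0,0],[0,-0.01,-0.128,0,0,0,0],[0,-0.01,-0.128,0,0,0,0],[0,-0.01,-0.128,0,0,0,0],[0,-0.01,-0.128,0,0,0,0]]'
cat >> h.py <<'E'
def held():
    s=r.sense(); p=s["tool_pos"]; f=grab("scene"); P=cloud(f)
    m=(np.hypot(P[...,0]-p[0],P[...,1]-p[1])<45)&(P[...,2]>100)&(P[...,2]<p[2]+25)&(f["range_z"]>0)
    fl=P[m]; print("tcp",p.round(1),"minz",np.sort(fl[:,2])[:6].round(1))
    z0=np.sort(fl[:,2])[2]
    # silhouette of the cone 8..50 above the foot: column mid vs the expected axis
    T=np.array(f["world_from_camera"]); right=T[:3,0]
    for h in (10,25,40,55):
        q=fl[abs(fl[:,2]-z0-h)<6]; a=(q-[p[0],p[1],0])@right; a0=q@right-(a) ; print(h,len(q),"lateral off tcp",round((a.min()+a.max())/2,1),"width",round(np.ptp(a),1))
    return f
E
python3 - <<'E'
from h import *
f=held()
cv2.imwrite("pics/c11.png",cv2.resize(f["pixels"][110:230,170:290],(480,480),interpolation=2))
plan((*SEAT,290,YAW))
E
```

```text
clock: 18.65
tool_pos: [500.4, 60.2, 269.2]
orientation: [[0.945, -0.327, 0.001], [-0.327, -0.945, 0.001], [0.001, -0.001, -1.0]]
force: [0.2, 0.5, -0.6]
finger_gap: 57.1
gripper_force: 64.3
tcp [500.4  60.2 269.2] minz [198.4 199.2 199.4 199.6 200.3 200.7]
10 43 lateral off tcp -4.7 width 39.3
25 49 lateral off tcp -5.5 width 42.6
40 51 lateral off tcp -5.1 width 48.1
55 66 lateral off tcp -5.4 width 50.5
shift [-0.0042 -0.005   0.02  ] mm [-2.1 -2.5 10. ] turn [-0.0006 -0.0005 -0.0003] rows 1
```

View pics/c11.png

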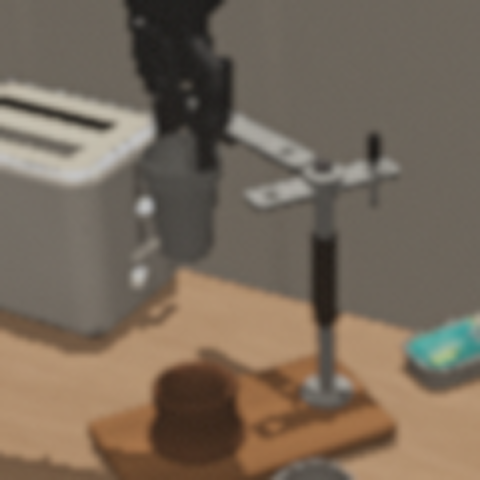

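The beaker hangs upright at (185,210) above the ring at (195,400), foot at z≈200, about 2-3 mm off the axis. Correct and lower.

```bash
python3 -m jog '[[0,0.004,-0.004,0,0,0,0],[0,0.004,-0.004,0.08,0,0,0],[0,0.004,-0.004,0.16,0,0,0],[0,0.004,-0.004,0.23,0,0,0],[0,0.004,-0.004,0.23,0,0,0]]'
python3 -m jog '[[0,0,0,0.03,0,0,0],[0,0,0,0.06,0,0,0],[0,0,0,0.09,0,0,0],[0,0,0,0.108,0,0,0],[0,0,0,0.108,0,0,0]]'
python3 -m jog '[[0,0,0,0.002,0,0,0],[0,0,0,0.002,0,0,0],[0,0,0,0.002,0,0,0]]'
```

```text
clock: 19.2
tool_pos: [500.2, 60.1, 149.2]
orientation: [[0.945, -0.328, -0.008], [-0.328, -0.945, -0.003], [-0.006, 0.005, -1.0]]
force: [-0.4, 0.4, -0.3]
finger_gap: 57.1
gripper_force: 64.7
clock: 19.7
tool_pos: [504.2, 62.7, 99.8]
orientation: [[0.945, -0.327, 0.002], [-0.327, -0.945, 0.001], [0.001, -0.002, -1.0]]
force: [0.8, 3.8, -2.0]
finger_gap: 57.2
gripper_force: 64.6
clock: 20.0
tool_pos: [504.4, 62.6, 99.5]
orientation: [[0.945, -0.326, 0.003], [-0.326, -0.945, 0.001], [0.002, -0.002, -1.0]]
force: [-0.8, 5.3, 1.8]
finger_gap: 56.8
gripper_force: 65.2
```

```bash
python3 -m jog '[[0,0,-0.003,0.003,0,0,0],[0,0,-0.003,0.006,0,0,0],[0,0,-0.003,0.006,0,0,0]]'
python3 -m jog '[[0,0,0,0.002,0,0,0],[0,0,0,0.004,0,0,0],[0,0,0,0.004,0,0,0]]'
```

```text
clock: 20.3
tool_pos: [504.0, 63.5, 95.5]
orientation: [[0.945, -0.327, 0.001], [-0.327, -0.945, 0.0], [0.001, -0.001, -1.0]]
force: [-0.2, 4.7, 3.3]
finger_gap: 57.0
gripper_force: 65.3
clock: 20.6
tool_pos: [504.3, 63.7, 94.3]
orientation: [[0.945, -0.326, 0.001], [-0.326, -0.945, 0.0], [0.001, -0.001, -1.0]]
force: [-3.5, 5.5, 10.7]
finger_gap: 57.0
gripper_force: 66.2
```

```bash
python3 -m jog '[[0,0,0,-0.003,0,0,0],[0,0,0,-0.003,0,0,0]]'
python3 -m jog '[[1,0,0,0,0,0,0],[1,0,0,0,0,0,0],[1,0,0,0,0,0,0],[1,0,0,0,0,0,0],[1,0,0,0,0,0,0]]'
python3 -m jog '[[1,0,0,-0.04,0,0,0],[1,0,0,-0.1,0,0,0],[1,0,0,-0.18,0,0,0],[1,0,0,-0.26,0,0,0],[1,0,0,-0.33,0,0,0]]'
python3 - <<'E'
from h import *
def rims():
    for d in("top","scene"):
        f=grab(d); P,l,C=comps(f,62,140,(300,620,-480,110),30)
        for i,st,c in C:
            q=P[l==i]; print(d,st[4],"mid",np.round((q.min(0)+q.max(0))/2,1),"ext",np.round(np.ptp(q,0)),"z",q[:,2].max().round(1))
rims()
plan((*SEAT,290,YAW))
E
```

```text
clock: 20.8
tool_pos: [503.8, 63.7, 94.7]
orientation: [[0.945, -0.327, 0.0], [-0.327, -0.945, 0.001], [0.0, -0.001, -1.0]]
force: [-1.1, 6.6, 2.2]
finger_gap: 57.0
gripper_force: 65.4
clock: 21.3
tool_pos: [503.5, 63.0, 94.6]
orientation: [[0.945, -0.327, -0.0], [-0.327, -0.945, -0.0], [-0.0, 0.0, -1.0]]
force: [-0.5, -0.3, -0.4]
finger_gap: 85.3
gripper_force: 0.0
clock: 21.8
tool_pos: [503.6, 63.1, 261.9]
orientation: [[0.945, -0.327, 0.001], [-0.327, -0.945, 0.0], [0.001, -0.001, -1.0]]
force: [0.6, 0.9, -0.1]
finger_gap: 85.5
gripper_force: 0.0
top 82 mid [ 580.7 -324.6   75.8] ext [61. 56. 27.] z 89.3
top 118 mid [491.1  61.6  89.8] ext [50. 68. 50.] z 114.6
top 67 mid [ 460.  -109.6   75.6] ext [60. 57. 26.] z 88.7
top 75 mid [ 419.  -241.    76.9] ext [57. 61. 28.] z 91.0
top 78 mid [ 337.1 -140.    74.9] ext [59. 56. 25.] z 87.2
top 73 mid [ 349.1 -331.8   78.1] ext [30. 31. 30.] z 93.0
scene 113 mid [606.7  20.8 101. ] ext [19. 23. 77.] z 139.6
scene 414 mid [495.6  60.8  86.6] ext [68. 70. 49.] z 111.0
scene 233 mid [ 456.9 -110.1   74. ] ext [62. 64. 24.] z 86.0
scene 248 mid [ 574.2 -325.1   74. ] ext [64. 61. 24.] z 86.0
scene 253 mid [ 333.3 -139.1   73.1] ext [63. 63. 22.] z 84.1
scene 253 mid [ 416.  -238.8   73.1] ext [63. 59. 22.] z 84.2
scene 171 mid [ 342.7 -334.1   76.6] ext [31. 34. 29.] z 91.2
shift [-0.0125  0.0061  0.012 ] mm [-6.3  3.   6. ] turn [-0.0034 -0.0045  0.0005] rows 1
```

Beaker 4's rim reads 110 mm, so it is seated. Next is beaker 1 at (458.3,-110).

```bash
python3 -c "
from h import *
plan((458.3,-110,290,YAW),(458.3,-110,150,YAW))"
```

```text
shift [0.023  0.3598 0.0104] mm [ 11.5 179.9   5.2] turn [-0.0034 -0.0045  0.0005] rows 4
shift [0.   0.   0.28] mm [  0.   0. 140.] turn [0. 0. 0.] rows 3
```

```bash
python3 -m jog '[[1,0.023,0.09,0,0,0,0],[1,0.023,0.18,0,0,0,0],[1,0.023,0.27,0,0,0,0],[1,0.023,0.36,0.06,0,0,0],[1,0.023,0.36,0.12,0,0,0]]'
python3 -m jog '[[1,0,0,0.08,0,0,0],[1,0,0,0.165,0,0,0],[1,0,0,0.165,0,0,0],[1,0,0,0.165,0,0,0],[1,0,0,0.165,0,0,0]]'
python3 -c "
from h import *
plan((458.3,-110,150,YAW),(458.3,-110,87,YAW))"
```

```text
clock: 22.4
tool_pos: [454.6, -113.5, 199.9]
orientation: [[0.944, -0.33, 0.003], [-0.33, -0.944, 0.0], [0.003, -0.001, -1.0]]
force: [-0.1, 0.7, -0.6]
finger_gap: 85.6
gripper_force: 0.0
clock: 22.9
tool_pos: [457.3, -110.4, 119.2]
orientation: [[0.945, -0.326, 0.003], [-0.326, -0.945, -0.0], [0.003, -0.001, -1.0]]
force: [-0.4, -0.4, 0.3]
finger_gap: 85.5
gripper_force: 0.0
shift [ 0.0017 -0.0015  0.0004] mm [ 0.8 -0.7  0.2] turn [-0.0005 -0.0017  0.0007] rows 1
shift [0.    0.    0.126] mm [ 0.  0. 63.] turn [0. 0. 0.] rows 2
```

```bash
python3 -m jog '[[1,0.001,-0.001,0.06,0,0,0],[1,0.001,-0.001,0.124,0,0,0],[1,0.001,-0.001,0.124,0,0,0],[1,0.001,-0.001,0.124,0,0,0],[1,0.001,-0.001,0.124,0,0,0]]'
python3 -m jog '[[0,0,0,0,0,0,0],[0,0,0,0,0,0,0],[0,0,0,0,0,0,0],[0,0,0,0,0,0,0],[0,0,0,0,0,0,0]]' 
python3 -m jog '[[0,0,0,0,0,0,0],[0,0,0,0,0,0,0]]'
python3 -m jog '[[0,0,0,-0.05,0,0,0],[0,0,0,-0.14,0,0,0],[0,0,0,-0.23,0,0,0],[0,0,0,-0.32,0,0,0],[0,0,0,-0.4,0,0,0]]' 
python3 -c "
from h import *
plan((499.5,63,300,YAW))"
```

```text
clock: 23.4
tool_pos: [458.0, -110.1, 57.4]
orientation: [[0.945, -0.326, 0.003], [-0.326, -0.945, 0.0], [0.003, -0.001, -1.0]]
force: [-0.4, 0.8, -0.3]
finger_gap: 85.6
gripper_force: 0.0
clock: 23.9
tool_pos: [457.9, -110.2, 56.9]
orientation: [[0.945, -0.326, 0.003], [-0.326, -0.945, -0.0], [0.003, -0.001, -1.0]]
force: [-0.9, 2.0, 9.9]
finger_gap: 58.2
gripper_force: 62.5
clock: 24.1
tool_pos: [457.9, -110.1, 56.9]
orientation: [[0.945, -0.326, 0.003], [-0.326, -0.945, 0.0], [0.003, -0.001, -1.0]]
force: [-1.4, 1.8, 10.5]
finger_gap: 57.7
gripper_force: 62.5
clock: 24.6
tool_pos: [456.1, -110.4, 258.2]
orientation: [[0.945, -0.327, 0.002], [-0.327, -0.945, 0.0], [0.002, -0.001, -1.0]]
force: [1.4, 0.1, -0.4]
finger_gap: 58.0
gripper_force: 65.5
shift [-0.0312 -0.3561 -0.0214] mm [ -15.6 -178.1  -10.7] turn [-0.0005 -0.0011  0.0002] rows 4
```

```bash
python3 -m jog '[[0,-0.031,-0.06,-0.01,0,0,0],[0,-0.031,-0.15,-0.01,0,0,0],[0,-0.031,-0.24,-0.01,0,0,0],[0,-0.031,-0.31,-0.01,0,0,0],[0,-0.031,-0.356,-0.01,0,0,0]]'
python3 -m jog '[[0,0,0,0,0,0,0],[0,0,0,0,0,0,0],[0,0,0,0,0,0,0]]'
python3 - <<'E'
from h import *
f=held()
plan((499.5,63,290,YAW))
E
```

```text
clock: 25.1
tool_pos: [500.1, 65.2, 260.5]
orientation: [[0.946, -0.325, 0.0], [-0.325, -0.946, 0.0], [0.0, -0.001, -1.0]]
force: [0.3, -0.5, -1.4]
finger_gap: 58.0
gripper_force: 65.5
clock: 25.4
tool_pos: [499.5, 62.5, 260.3]
orientation: [[0.945, -0.327, -0.0], [-0.327, -0.945, 0.0], [-0.0, 0.0, -1.0]]
force: [-0.2, -0.1, -0.9]
finger_gap: 58.0
gripper_force: 65.6
tcp [499.5  62.5 260.3] minz [100.2 100.3 100.5 100.6 100.6 100.7]
10 45 lateral off tcp -3.4 width 58.3Traceback (most recent call last):
  File "<stdin>", line 2, in <module>
  File "h.py", line 49, in held
    q=fl[abs(fl[:,2]-z0-h)<6]; a=(q-[p[0],p[1],0])@right; a0=q@right-(a) ; print(h,len(q),"lateral off tcp",round((a.min()+a.max())/2,1),"width",round(np.ptp(a),1))
                                                                                                                   ~~~~~^^
    return umr_minimum(a, axis, None, out, keepdims, initial, where)
ValueError: zero-size array to reduction operation minimum which has no identity
```

```bash
python3 - <<'E'
s=open('h.py').read().replace('def held():','def held(zlo=150):').replace("P[...,2]>100)","P[...,2]>zlo)")
s=s.replace('    return f\nE','').rstrip()
i=s.rfind("    return f"); s=s[:i]+'''    m=(np.hypot(P[...,0]-p[0],P[...,1]-p[1])<45)&(P[...,2]>zlo-70)&(P[...,2]<zlo-38)&(f["range_z"]>0)
    q=P[m]; a=(q-[p[0],p[1],0])@right; print("below: lateral",round((a.min()+a.max())/2,1),"width",round(np.ptp(a),1),"top z",q[:,2].max().round(1))
    return f
'''
open('h.py','w').write(s)
from h import *
held(150)
E
```

```text
tcp [499.5  62.4 260.4] minz [199.9 201.2 201.2 201.5 201.8 202.4]
10 42 lateral off tcp -2.6 width 39.8
25 41 lateral off tcp -3.4 width 42.4
40 51 lateral off tcp -2.5 width 47.9
55 62 lateral off tcp -1.8 width 47.9
below: lateral -3.8 width 58.7 top z 109.3
```

```bash
python3 -m jog '[[0,0,0,0.07,0,0,0],[0,0,0,0.14,0,0,0],[0,0,0,0.2,0,0,0],[0,0,0,0.23,0,0,0],[0,0,0,0.23,0,0,0]]'
python3 -m jog '[[0,0,0,0.02,0,0,0],[0,0,0,0.04,0,0,0],[0,0,0,0.06,0,0,0],[0,0,0,0.068,0,0,0],[0,0,0,0.068,0,0,0]]'
python3 -m jog '[[0,0,0,0.001,0,0,0],[0,0,0,0.002,0,0,0],[0,0,0,0.002,0,0,0]]'
```

```text
clock: 26.0
tool_pos: [498.3, 61.7, 143.2]
orientation: [[0.945, -0.328, -0.004], [-0.328, -0.945, -0.002], [-0.003, 0.003, -1.0]]
force: [0.4, 0.2, -0.9]
finger_gap: 58.0
gripper_force: 65.5
clock: 26.5
tool_pos: [499.6, 63.6, 110.6]
orientation: [[0.945, -0.327, -0.0], [-0.327, -0.945, 0.001], [-0.001, -0.001, -1.0]]
force: [-1.3, 4.4, -3.4]
finger_gap: 57.9
gripper_force: 65.4
clock: 26.8
tool_pos: [499.8, 63.5, 110.4]
orientation: [[0.945, -0.327, 0.0], [-0.327, -0.945, 0.001], [-0.0, -0.001, -1.0]]
force: [-3.2, 5.4, 1.2]
finger_gap: 58.2
gripper_force: 65.9
```

```bash
python3 -m jog '[[0,-0.001,-0.002,0.002,0,0,0],[0,-0.002,-0.002,0.004,0,0,0],[0,-0.002,-0.002,0.004,0,0,0]]'
python3 -m jog '[[0,0,0,0.001,0,0,0],[0,0,0,0.002,0,0,0],[0,0,0,0.002,0,0,0]]'
```

```text
clock: 27.1
tool_pos: [499.3, 64.0, 108.5]
orientation: [[0.945, -0.326, 0.0], [-0.326, -0.945, -0.001], [0.0, 0.0, -1.0]]
force: [-3.0, 0.8, 3.8]
finger_gap: 57.9
gripper_force: 66.1
clock: 27.4
tool_pos: [499.4, 64.0, 107.9]
orientation: [[0.945, -0.326, 0.001], [-0.326, -0.945, -0.001], [0.001, 0.0, -1.0]]
force: [-4.5, 0.8, 9.6]
finger_gap: 57.8
gripper_force: 66.6
```

```bash
python3 -m jog '[[0,0,0,-0.002,0,0,0],[0,0,0,-0.002,0,0,0]]' >/dev/null
python3 -m jog '[[1,0,0,0,0,0,0],[1,0,0,0,0,0,0],[1,0,0,0,0,0,0],[1,0,0,0,0,0,0],[1,0,0,0,0,0,0]]'
python3 -m jog '[[1,0,0,-0.04,0,0,0],[1,0,0,-0.1,0,0,0],[1,0,0,-0.18,0,0,0],[1,0,0,-0.26,0,0,0],[1,0,0,-0.33,0,0,0]]'
cat >> h.py <<'E'
def rims():
    for d in("top","scene"):
        f=grab(d); P,l,C=comps(f,62,215,(300,620,-480,110),30)
        for i,st,c in C:
            q=P[l==i]; print(d,st[4],"mid",np.round((q.min(0)+q.max(0))/2,1),"ext",np.round(np.ptp(q,0)),"z",q[:,2].max().round(1))
E
python3 - <<'E'
from h import *
rims()
plan((417.5,-239.5,290,YAW),(417.5,-239.5,150,YAW))
E
```

```text
clock: 28.1
tool_pos: [499.3, 64.3, 108.2]
orientation: [[0.945, -0.327, 0.0], [-0.327, -0.945, 0.0], [0.0, -0.0, -1.0]]
force: [0.1, -0.2, -0.9]
finger_gap: 84.9
gripper_force: 0.0
clock: 28.6
tool_pos: [499.3, 64.2, 275.5]
orientation: [[0.945, -0.327, 0.001], [-0.327, -0.945, 0.0], [0.001, -0.001, -1.0]]
force: [0.4, 1.3, 0.2]
finger_gap: 85.1
gripper_force: 0.0
top 83 mid [ 580.4 -324.3   76.7] ext [61. 57. 28.] z 90.5
top 128 mid [489.8  61.6 100.3] ext [47. 68. 76.] z 138.3
top 79 mid [ 419.2 -241.1   76.2] ext [57. 60. 28.] z 90.3
top 77 mid [ 337.1 -139.9   76.2] ext [59. 56. 28.] z 90.1
top 71 mid [ 349.  -331.6   78.3] ext [30. 29. 30.] z 93.5
scene 238 mid [606.3  19.9 138.4] ext [ 22.  25. 152.] z 214.6
scene 530 mid [496.2  61.1  98.5] ext [72. 70. 73.] z 134.9
scene 245 mid [ 575.5 -324.4   72.9] ext [65. 61. 22.] z 83.7
scene 256 mid [ 332.8 -139.5   73.9] ext [61. 63. 23.] z 85.6
scene 250 mid [ 415.4 -239.1   73.7] ext [62. 60. 23.] z 85.3
scene 173 mid [ 342.4 -333.7   76.2] ext [32. 34. 28.] z 90.1
shift [0.0392 0.6306 0.036 ] mm [ 19.6 315.3  18. ] turn [-0.0035 -0.0046  0.0005] rows 7
shift [0.   0.   0.28] mm [  0.   0. 140.] turn [0. 0. 0.] rows 3
```

The rim is at 135, so two are stacked. Next is beaker 2 at (417.5,-239.5).

```bash
python3 -m jog '[[1,0.02,0.08,0,0,0,0],[1,0.02,0.17,0,0,0,0],[1,0.02,0.26,0,0,0,0],[1,0.02,0.34,0,0,0,0],[1,0.02,0.42,0,0,0,0]]' >/dev/null
python3 -m jog '[[1,0.019,0.08,0.02,0,0,0],[1,0.019,0.16,0.1,0,0,0],[1,0.019,0.21,0.2,0,0,0],[1,0.019,0.21,0.3,0,0,0],[1,0.019,0.21,0.316,0,0,0]]' >/dev/null
python3 -m jog '[[1,0,0,0,0,0,0],[1,0,0,0,0,0,0],[1,0,0,0,0,0,0]]'
python3 -c "
from h import *
plan((417.5,-239.5,88,YAW))"
```

```text
clock: 30.0
tool_pos: [416.1, -239.9, 116.8]
orientation: [[0.945, -0.326, 0.003], [-0.326, -0.945, -0.001], [0.003, -0.0, -1.0]]
force: [-0.6, -0.8, 0.8]
finger_gap: 85.5
gripper_force: 0.0
shift [ 0.0021 -0.0016  0.1196] mm [ 1.  -0.8 59.8] turn [-0.0001 -0.0018  0.0007] rows 2
```

```bash
python3 -m jog '[[1,0.002,-0.002,0.06,0,0,0],[1,0.002,-0.002,0.12,0,0,0],[1,0.002,-0.002,0.12,0,0,0],[1,0.002,-0.002,0.12,0,0,0],[1,0.002,-0.002,0.12,0,0,0]]'
python3 -m jog '[[0,0,0,0,0,0,0],[0,0,0,0,0,0,0],[0,0,0,0,0,0,0],[0,0,0,0,0,0,0],[0,0,0,0,0,0,0]]' >/dev/null
python3 -m jog '[[0,0,0,0,0,0,0],[0,0,0,0,0,0,0]]'
python3 -m jog '[[0,0,0,-0.05,0,0,0],[0,0,0,-0.14,0,0,0],[0,0,0,-0.23,0,0,0],[0,0,0,-0.32,0,0,0],[0,0,0,-0.41,0,0,0]]' >/dev/null
python3 -m jog '[[0,-0.02,-0.06,0,0,0,0],[0,-0.02,-0.15,0,0,0,0],[0,-0.02,-0.24,0,0,0,0],[0,-0.02,-0.32,0,0,0,0],[0,-0.02,-0.38,0,0,0,0]]'
python3 -c "
from h import *
plan((499.5,63.5,300,YAW))"
```

```text
clock: 30.5
tool_pos: [417.6, -239.3, 57.2]
orientation: [[0.945, -0.326, 0.003], [-0.326, -0.945, -0.001], [0.003, -0.0, -1.0]]
force: [0.1, -0.0, 0.1]
finger_gap: 85.3
gripper_force: 0.0
clock: 31.2
tool_pos: [417.5, -239.5, 57.0]
orientation: [[0.945, -0.326, 0.003], [-0.326, -0.945, -0.001], [0.003, -0.0, -1.0]]
force: [-1.2, 1.4, 11.6]
finger_gap: 57.9
gripper_force: 62.6
clock: 32.2
tool_pos: [468.8, -54.3, 260.8]
orientation: [[0.945, -0.326, 0.001], [-0.326, -0.945, 0.001], [0.001, -0.001, -1.0]]
force: [0.1, -0.5, -1.7]
finger_gap: 58.0
gripper_force: 65.4
shift [-0.0188 -0.2428 -0.0162] mm [  -9.4 -121.4   -8.1] turn [-0.0005 -0.0005  0.0008] rows 3
```

```bash
python3 -m jog '[[0,-0.019,-0.06,-0.01,0,0,0],[0,-0.019,-0.15,-0.01,0,0,0],[0,-0.019,-0.21,-0.01,0,0,0],[0,-0.019,-0.243,-0.01,0,0,0],[0,-0.019,-0.243,-0.01,0,0,0]]'
python3 -m jog '[[0,0,0,0,0,0,0],[0,0,0,0,0,0,0],[0,0,0,0,0,0,0]]' >/dev/null
python3 -c "
from h import *
held(175); plan((499.5,64,300,YAW))"
```

```text
clock: 32.7
tool_pos: [499.7, 63.1, 265.1]
orientation: [[0.946, -0.325, -0.0], [-0.325, -0.946, -0.0], [-0.0, 0.0, -1.0]]
force: [-0.0, -0.4, -2.3]
finger_gap: 58.4
gripper_force: 65.4
tcp [499.1  60.7 265.4] minz [204.4 205.9 206.3 206.5 207.3 207.8]
10 40 lateral off tcp -3.3 width 39.9
25 46 lateral off tcp -2.4 width 44.8
40 52 lateral off tcp -1.6 width 45.3
55 65 lateral off tcp -1.3 width 50.3
below: lateral -3.6 width 58.2 top z 134.5
shift [-0.0015 -0.0064 -0.0072] mm [-0.7 -3.2 -3.6] turn [-0.0001 -0.0001 -0.0005] rows 1
```

```bash
python3 -m jog '[[0,-0.001,-0.006,0.03,0,0,0],[0,-0.001,-0.006,0.1,0,0,0],[0,-0.001,-0.006,0.16,0,0,0],[0,-0.001,-0.006,0.19,0,0,0],[0,-0.001,-0.006,0.19,0,0,0]]' >/dev/null
python3 -m jog '[[0,0,0,0.02,0,0,0],[0,0,0,0.04,0,0,0],[0,0,0,0.06,0,0,0],[0,0,0,0.067,0,0,0],[0,0,0,0.067,0,0,0]]'
python3 -m jog '[[0,0,0,0.001,0,0,0],[0,0,0,0.002,0,0,0],[0,0,0,0.002,0,0,0]]'
```

```text
clock: 34.05
tool_pos: [499.4, 64.4, 136.1]
orientation: [[0.945, -0.327, -0.001], [-0.327, -0.945, -0.001], [-0.001, 0.001, -1.0]]
force: [-0.0, -1.2, -0.7]
finger_gap: 58.1
gripper_force: 65.3
clock: 34.35
tool_pos: [499.8, 64.5, 136.0]
orientation: [[0.945, -0.327, -0.0], [-0.327, -0.945, -0.0], [0.0, 0.0, -1.0]]
force: [-1.4, -1.5, -0.3]
finger_gap: 58.3
gripper_force: 65.5
```

```bash
python3 -m jog '[[0,0,0,0.002,0,0,0],[0,0,0,0.004,0,0,0],[0,0,0,0.004,0,0,0]]'
python3 -m jog '[[0,0,0,0.001,0,0,0],[0,0,0,0.002,0,0,0],[0,0,0,0.002,0,0,0]]'
```

```text
clock: 34.65
tool_pos: [499.8, 64.5, 133.9]
orientation: [[0.945, -0.327, 0.0], [-0.327, -0.945, -0.0], [0.0, 0.0, -1.0]]
force: [-3.4, -2.8, 4.3]
finger_gap: 58.1
gripper_force: 65.9
clock: 34.95
tool_pos: [499.9, 64.4, 133.2]
orientation: [[0.945, -0.326, 0.0], [-0.326, -0.945, -0.0], [0.0, 0.0, -1.0]]
force: [-3.7, -2.6, 6.4]
finger_gap: 58.0
gripper_force: 66.2
```

```bash
python3 -m jog '[[0,0,0,-0.002,0,0,0],[0,0,0,-0.002,0,0,0]]' >/dev/null
python3 -m jog '[[1,0,0,0,0,0,0],[1,0,0,0,0,0,0],[1,0,0,0,0,0,0],[1,0,0,0,0,0,0],[1,0,0,0,0,0,0]]'
python3 -m jog '[[1,0,0,-0.04,0,0,0],[1,0,0,-0.1,0,0,0],[1,0,0,-0.18,0,0,0],[1,0,0,-0.25,0,0,0],[1,0,0,-0.3,0,0,0]]'
python3 - <<'E'
from h import *
rims()
plan((578,-324.5,290,YAW),(578,-324.5,150,YAW))
E
```

```text
clock: 35.65
tool_pos: [500.1, 64.8, 133.8]
orientation: [[0.945, -0.327, 0.0], [-0.327, -0.945, 0.0], [0.0, -0.0, -1.0]]
force: [-0.5, 0.1, 0.1]
finger_gap: 85.0
gripper_force: 0.0
clock: 36.15
tool_pos: [500.5, 64.8, 286.5]
orientation: [[0.945, -0.327, 0.003], [-0.327, -0.945, 0.001], [0.002, -0.002, -1.0]]
force: [0.5, 0.4, -0.5]
finger_gap: 85.3
gripper_force: 0.0
top 85 mid [ 580.  -324.6   75.4] ext [61. 56. 26.] z 88.4
top 221 mid [492.6  61.6 113.9] ext [53. 68. 97.] z 162.6
top 70 mid [ 337.1 -140.1   74.8] ext [59. 56. 26.] z 87.6
top 71 mid [ 349.  -331.8   78.8] ext [30. 30. 29.] z 93.5
scene 239 mid [608.   20.2 138.2] ext [ 24.  24. 152.] z 214.3
scene 663 mid [495.3  60.9 110.3] ext [70. 72. 96.] z 158.4
scene 248 mid [ 575.  -324.8   73.3] ext [64. 61. 22.] z 84.4
scene 262 mid [ 334.2 -140.    72.9] ext [62. 62. 22.] z 83.7
scene 170 mid [ 342.2 -334.3   76.7] ext [32. 32. 29.] z 91.0
shift [0.3983 0.6871 0.0568] mm [199.1 343.5  28.4] turn [-0.0029 -0.0035  0.0004] rows 8
shift [0.   0.   0.28] mm [  0.   0. 140.] turn [0. 0. 0.] rows 3
```

```bash
python3 -m jog '[[1,0,0.08,0,0,0,0],[1,0.03,0.17,0,0,0,0],[1,0.06,0.26,0,0,0,0],[1,0.1,0.34,0,0,0,0],[1,0.14,0.4,0,0,0,0]]' >/dev/null
python3 -m jog '[[1,0.07,0.07,0.02,0,0,0],[1,0.14,0.14,0.04,0,0,0],[1,0.2,0.21,0.06,0,0,0],[1,0.24,0.27,0.1,0,0,0],[1,0.258,0.287,0.18,0,0,0]]' >/dev/null
python3 -m jog '[[1,0,0,0.08,0,0,0],[1,0,0,0.15,0,0,0],[1,0,0,0.15,0,0,0],[1,0,0,0.15,0,0,0],[1,0,0,0.15,0,0,0]]'
python3 -c "
from h import *
plan((577.7,-324.6,88,YAW))"
```

```text
clock: 37.75
tool_pos: [577.1, -325.5, 121.1]
orientation: [[0.945, -0.326, 0.003], [-0.326, -0.945, -0.001], [0.003, 0.0, -1.0]]
force: [0.0, -0.2, 0.8]
finger_gap: 85.2
gripper_force: 0.0
shift [ 1.000e-04 -2.100e-03  1.281e-01] mm [ 0.1 -1.  64.1] turn [ 0.0002 -0.0021  0.0006] rows 2
```

```bash
python3 -m jog '[[1,0,-0.002,0.06,0,0,0],[1,0,-0.002,0.128,0,0,0],[1,0,-0.002,0.128,0,0,0],[1,0,-0.002,0.128,0,0,0],[1,0,-0.002,0.128,0,0,0]]'
python3 -m jog '[[0,0,0,0,0,0,0],[0,0,0,0,0,0,0],[0,0,0,0,0,0,0],[0,0,0,0,0,0,0],[0,0,0,0,0,0,0]]' >/dev/null
python3 -m jog '[[0,0,0,0,0,0,0],[0,0,0,0,0,0,0]]'
python3 -m jog '[[0,0,0,-0.05,0,0,0],[0,0,0,-0.14,0,0,0],[0,0,0,-0.23,0,0,0],[0,0,0,-0.32,0,0,0],[0,0,0,-0.41,0,0,0]]' >/dev/null
python3 -m jog '[[0,-0.08,-0.04,-0.02,0,0,0],[0,-0.16,-0.08,-0.03,0,0,0],[0,-0.23,-0.13,-0.03,0,0,0],[0,-0.29,-0.18,-0.03,0,0,0],[0,-0.34,-0.24,-0.03,0,0,0]]'
python3 -c "
from h import *
plan((499.8,64.3,310,YAW))"
```

```text
clock: 38.25
tool_pos: [577.8, -324.7, 57.6]
orientation: [[0.945, -0.326, 0.004], [-0.326, -0.945, -0.002], [0.004, 0.0, -1.0]]
force: [0.1, 0.9, -0.2]
finger_gap: 85.3
gripper_force: 0.0
clock: 38.95
tool_pos: [577.4, -324.4, 56.8]
orientation: [[0.945, -0.326, 0.003], [-0.326, -0.945, -0.001], [0.003, 0.0, -1.0]]
force: [0.3, 2.4, 7.5]
finger_gap: 57.9
gripper_force: 64.4
clock: 39.95
tool_pos: [452.9, -154.3, 275.4]
orientation: [[0.945, -0.328, 0.001], [-0.328, -0.945, 0.0], [0.001, -0.001, -1.0]]
force: [1.0, 0.3, -0.8]
finger_gap: 57.7
gripper_force: 64.6
shift [-0.0545 -0.4439 -0.007 ] mm [ -27.3 -221.9   -3.5] turn [-0.0004 -0.0007 -0.0004] rows 5
```

```bash
python3 -m jog '[[0,-0.055,-0.09,-0.01,0,0,0],[0,-0.055,-0.18,-0.01,0,0,0],[0,-0.055,-0.27,-0.01,0,0,0],[0,-0.055,-0.36,-0.01,0,0,0],[0,-0.055,-0.443,-0.01,0,0,0]]'>/dev/null
python3 -m jog '[[0,0,0,0,0,0,0],[0,0,0,0,0,0,0],[0,0,0,0,0,0,0],[0,0,0,0,0,0,0]]'
python3 -c "
from h import *
held(200); plan((499.8,64.3,310,YAW))"
```

```text
clock: 40.85
tool_pos: [500.6, 62.2, 280.0]
orientation: [[0.945, -0.328, 0.0], [-0.328, -0.945, 0.0], [0.0, -0.0, -1.0]]
force: [-0.1, -0.5, -1.0]
finger_gap: 57.8
gripper_force: 64.7
tcp [500.6  62.2 280. ] minz [220.7 221.5 221.7 222.  222.1 222.4]
10 45 lateral off tcp -1.0 width 42.0
25 50 lateral off tcp -1.5 width 44.4
40 54 lateral off tcp -2.4 width 47.9
55 67 lateral off tcp -0.5 width 50.1
below: lateral -3.5 width 60.0 top z 157.7
shift [-0.003  -0.0033  0.002 ] mm [-1.5 -1.7  1. ] turn [-0.0002 -0.0002 -0.0006] rows 1
```

```bash
python3 -m jog '[[0,-0.003,-0.003,0.03,0,0,0],[0,-0.003,-0.003,0.08,0,0,0],[0,-0.003,-0.003,0.14,0,0,0],[0,-0.003,-0.003,0.17,0,0,0],[0,-0.003,-0.003,0.17,0,0,0]]' >/dev/null
python3 -m jog '[[0,0,0,0.02,0,0,0],[0,0,0,0.04,0,0,0],[0,0,0,0.06,0,0,0],[0,0,0,0.068,0,0,0],[0,0,0,0.068,0,0,0]]'
python3 -m jog '[[0,0,0,0.001,0,0,0],[0,0,0,0.002,0,0,0],[0,0,0,0.002,0,0,0]]'
python3 -m jog '[[0,0,0,0.001,0,0,0],[0,0,0,0.002,0,0,0],[0,0,0,0.002,0,0,0]]'
```

```text
clock: 41.9
tool_pos: [499.4, 64.9, 159.9]
orientation: [[0.945, -0.327, -0.002], [-0.327, -0.945, -0.001], [-0.001, 0.001, -1.0]]
force: [-1.9, -0.0, -2.6]
finger_gap: 57.9
gripper_force: 64.7
clock: 42.2
tool_pos: [499.8, 64.9, 159.9]
orientation: [[0.945, -0.327, -0.0], [-0.327, -0.945, -0.0], [-0.0, 0.0, -1.0]]
force: [-2.9, -0.7, 1.1]
finger_gap: 57.8
gripper_force: 65.0
clock: 42.5
tool_pos: [499.9, 65.1, 158.8]
orientation: [[0.945, -0.327, -0.0], [-0.327, -0.945, 0.0], [-0.0, -0.0, -1.0]]
force: [-3.6, -0.6, 1.9]
finger_gap: 58.0
gripper_force: 65.0
```

```bash
python3 -m jog '[[0,0,0,0.001,0,0,0],[0,0,0,0.002,0,0,0],[0,0,0,0.002,0,0,0]]'
python3 -m jog '[[0,0,0,-0.001,0,0,0],[0,0,0,-0.001,0,0,0]]' >/dev/null
python3 -m jog '[[1,0,0,0,0,0,0],[1,0,0,0,0,0,0],[1,0,0,0,0,0,0],[1,0,0,0,0,0,0],[1,0,0,0,0,0,0]]'
python3 -m jog '[[1,0,0,-0.04,0,0,0],[1,0,0,-0.1,0,0,0],[1,0,0,-0.18,0,0,0],[1,0,0,-0.25,0,0,0],[1,0,0,-0.3,0,0,0]]' >/dev/null
python3 -m jog '[[0.5,-0.2,0.09,0,0,0,0],[0.5,-0.2,0.18,0,0,0,0],[0.5,-0.2,0.27,0,0,0,0],[0.5,-0.2,0.3,0,0,0,0],[0.5,-0.2,0.3,0,0,0,0]]'
python3 - <<'E'
from h import *
rims()
f=grab("scene");t=grab("top")
P,l,C=comps(t,243,275,(450,700,-30,250),8)
for i,st,c in C:
    q=P[l==i]; print(st[4],"mid",np.round((q.min(0)+q.max(0))/2,1),"ext",np.round(np.ptp(q,0)))
cv2.imwrite("pics/c12.png",cv2.resize(f["pixels"][110:338,180:436],(640,570),interpolation=2))
E
```

```text
clock: 42.8
tool_pos: [500.0, 65.1, 157.7]
orientation: [[0.945, -0.327, -0.0], [-0.327, -0.945, -0.0], [-0.0, 0.0, -1.0]]
force: [-4.3, 0.1, 3.3]
finger_gap: 57.8
gripper_force: 65.3
clock: 43.5
tool_pos: [500.3, 65.2, 158.3]
orientation: [[0.945, -0.327, 0.001], [-0.327, -0.945, 0.0], [0.0, -0.0, -1.0]]
force: [-0.6, -0.6, 0.6]
finger_gap: 85.4
gripper_force: 0.0
clock: 44.5
tool_pos: [354.1, -46.6, 309.0]
orientation: [[0.945, -0.328, 0.003], [-0.328, -0.945, 0.001], [0.002, -0.002, -1.0]]
force: [0.7, 0.6, 0.4]
finger_gap: 42.4
gripper_force: 0.0
top 349 mid [499.1  61.5 126.3] ext [ 66.  68. 122.] z 187.0
top 74 mid [ 349.1 -332.4   77.6] ext [30. 31. 30.] z 92.8
scene 238 mid [605.3  20.7 138.2] ext [ 20.  24. 152.] z 214.4
scene 795 mid [496.9  61.  122.5] ext [ 72.  71. 121.] z 182.9
scene 258 mid [ 333.  -139.7   73.9] ext [62. 62. 24.] z 85.7
scene 174 mid [ 342.6 -334.6   76.5] ext [32. 34. 29.] z 90.8
16 mid [655.2   4.9 255.4] ext [14. 10. 14.]
28 mid [633.8 181.4 260.1] ext [14. 15. 23.]
15 mid [614.   23.9 246.8] ext [11. 14.  6.]
```

View pics/c12.png

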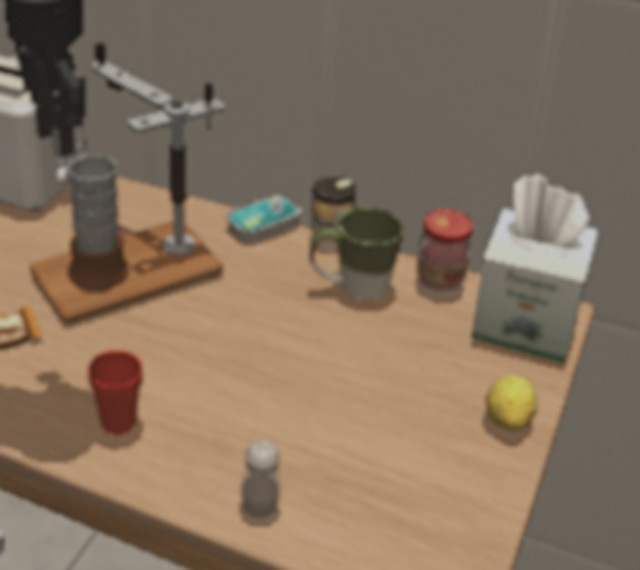

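All four steel beakers stand in one upright stack at (95,205), with its rim at about 184 mm. Only the red cup at (117,392) and the bystanders remain on the table. Back to the knob at (634,181).

```bash
python3 -c "
from h import *
plan((634.5,181.5,340,YAW),(634.5,181.5,270,YAW))
k=np.array([634,181.4])-COL; a=np.arctan2(-k@W,-k@U); print('angle',a,np.hypot(*k))
"
```

```text
shift [ 0.3775 -0.6072 -0.001 ] mm [ 188.7 -303.6   -0.5] turn [-0.0002 -0.0002  0.0001] rows 8
shift [0.   0.   0.14] mm [ 0.  0. 70.] turn [0. 0. 0.] rows 2
angle 1.375238301682599 160.4157411228711
```

```bash
python3 -m jog '[[0.5,0.04,-0.08,0,0,0,0],[0.5,0.08,-0.16,0,0,0,0],[0.5,0.12,-0.25,0,0,0,0],[0.5,0.16,-0.33,0,0,0,0],[0.5,0.2,-0.4,0,0,0,0]]' >/dev/null
python3 -m jog '[[0.5,0.07,-0.07,0,0,0,0],[0.5,0.14,-0.14,0,0,0,0],[0.5,0.177,-0.207,0,0,0,0],[0.5,0.177,-0.207,0,0,0,0],[0.5,0.177,-0.207,0,0,0,0]]' >/dev/null
python3 -m jog '[[0.5,0,0,0,0,0,0],[0.5,0,0,0,0,0,0]]'
python3 -c "
from h import *
plan((634.5,181.5,270,YAW))"
```

```text
clock: 45.9
tool_pos: [633.4, 181.1, 308.7]
orientation: [[0.945, -0.326, 0.001], [-0.326, -0.945, 0.0], [0.0, -0.0, -1.0]]
force: [-0.3, -0.8, 0.9]
finger_gap: 43.1
gripper_force: 0.0
shift [ 0.0018 -0.0014  0.1394] mm [ 0.9 -0.7 69.7] turn [-0.0002 -0.0003  0.0004] rows 2
```

```bash
python3 -m jog '[[0.5,0.002,-0.001,0.07,0,0,0],[0.5,0.002,-0.001,0.139,0,0,0],[0.5,0.002,-0.001,0.139,0,0,0],[0.5,0.002,-0.001,0.139,0,0,0],[0.5,0.002,-0.001,0.139,0,0,0]]' 
python3 -m jog '[[0,0,0,0,0,0,0],[0,0,0,0,0,0,0],[0,0,0,0,0,0,0],[0,0,0,0,0,0,0],[0,0,0,0,0,0,0]]'
python3 -m jog '[[0,0,0,0,0,0,0],[0,0,0,0,0,0,0]]'
```

```text
clock: 46.4
tool_pos: [635.9, 181.5, 241.6]
orientation: [[0.945, -0.326, 0.004], [-0.326, -0.945, 0.001], [0.003, -0.002, -1.0]]
force: [-0.2, -0.6, 0.6]
finger_gap: 42.5
gripper_force: 0.0
clock: 46.9
tool_pos: [636.4, 183.2, 240.9]
orientation: [[0.945, -0.326, 0.005], [-0.326, -0.945, 0.003], [0.003, -0.005, -1.0]]
force: [0.2, 4.9, 4.6]
finger_gap: 14.7
gripper_force: 58.5
clock: 47.1
tool_pos: [636.4, 183.1, 240.9]
orientation: [[0.945, -0.326, 0.005], [-0.326, -0.945, 0.003], [0.003, -0.005, -1.0]]
force: [1.2, 5.8, 4.3]
finger_gap: 14.6
gripper_force: 58.5
```

Gripped. Swing the arm back.

```bash
python3 -m jog '[[0,-0.043,0.012,0,0,0,0],[0,-0.084,0.029,0,0,0,0],[0,-0.123,0.053,0,0,0,0],[0,-0.157,0.081,0,0,0,0],[0,-0.188,0.114,0,0,0,0]]' 
python3 -m jog '[[0,-0.025,0.037,0,0,0,0],[0,-0.045,0.077,0,0,0,0],[0,-0.059,0.119,0,0,0,0],[0,-0.068,0.163,0,0,0,0],[0,-0.07,0.193,0,0,0,0]]' 
python3 -m jog '[[0,0,0,0,0,0,0],[0,0,0,0,0,0,0],[0,0,0,0,0,0,0]]'
```

```text
clock: 47.6
tool_pos: [528.0, 162.2, 240.8]
orientation: [[0.946, -0.324, 0.005], [-0.324, -0.946, 0.007], [0.002, -0.008, -1.0]]
force: [0.5, 8.8, 5.5]
finger_gap: 14.7
gripper_force: 60.3
clock: 48.1
tool_pos: [463.1, 79.1, 240.6]
orientation: [[0.946, -0.325, 0.004], [-0.325, -0.946, 0.003], [0.003, -0.005, -1.0]]
force: [1.7, 20.7, 9.2]
finger_gap: 14.4
gripper_force: 60.4
clock: 48.4
tool_pos: [463.3, 79.5, 240.6]
orientation: [[0.945, -0.326, 0.002], [-0.326, -0.945, 0.003], [0.001, -0.003, -1.0]]
force: [-7.2, 7.1, 11.9]
finger_gap: 14.3
gripper_force: 60.9
```

```bash
python3 -m jog '[[0,0,0.003,0,0,0,0],[0,0,0.006,0,0,0,0],[0,0,0.006,0,0,0,0]]' 
python3 -m jog '[[0.5,0,0,0,0,0,0],[0.5,0,0,0,0,0,0],[0.5,0,0,0,0,0,0],[0.5,0,0,0,0,0,0]]'
python3 -m jog '[[0.5,0,0,-0.05,0,0,0],[0.5,0,0,-0.1,0,0,0],[0.5,0,0,-0.16,0,0,0],[0.5,0,0,-0.16,0,0,0]]'
python3 - <<'E'
from h import *
t=grab("top"); s=grab("scene")
for f in (t,s):
    P,l,C=comps(f,243,275,(450,700,-30,250),8)
    for i,st,c in C:
        q=P[l==i]; print(st[4],"mid",np.round((q.min(0)+q.max(0))/2,1),"ext",np.round(np.ptp(q,0)))
cv2.imwrite("pics/c13.png",np.hstack([cv2.resize(t["pixels"][130:230,210:310],(400,400),interpolation=2),cv2.resize(s["pixels"][110:230,170:290],(400,400),interpolation=2)]))
plan((655,8.4,330,YAW))
E
```

```text
clock: 48.7
tool_pos: [463.3, 79.4, 240.6]
orientation: [[0.945, -0.326, 0.004], [-0.326, -0.945, 0.008], [0.002, -0.009, -1.0]]
force: [-7.8, 17.6, 8.9]
finger_gap: 14.4
gripper_force: 60.8
clock: 49.1
tool_pos: [461.8, 75.2, 238.6]
orientation: [[0.945, -0.327, -0.0], [-0.327, -0.945, -0.001], [-0.0, 0.001, -1.0]]
force: [-0.1, -0.1, 0.1]
finger_gap: 42.9
gripper_force: 0.0
clock: 49.5
tool_pos: [463.7, 75.7, 322.6]
orientation: [[0.945, -0.327, 0.006], [-0.327, -0.945, 0.002], [0.005, -0.004, -1.0]]
force: [0.6, 0.3, 0.5]
finger_gap: 42.7
gripper_force: 0.0
17 mid [655.6   5.  253.3] ext [12. 10. 14.]
18 mid [612.7  20.7 245.3] ext [14. 13.  4.]
18 mid [651.6   3.9 248.9] ext [14. 12. 12.]
48 mid [459.7  76.  256.4] ext [15. 15. 26.]
shift [0.4087 0.0006 0.0401] mm [204.4   0.3  20. ] turn [-0.0005 -0.0003 -0.0001] rows 5
```

View pics/c13.png

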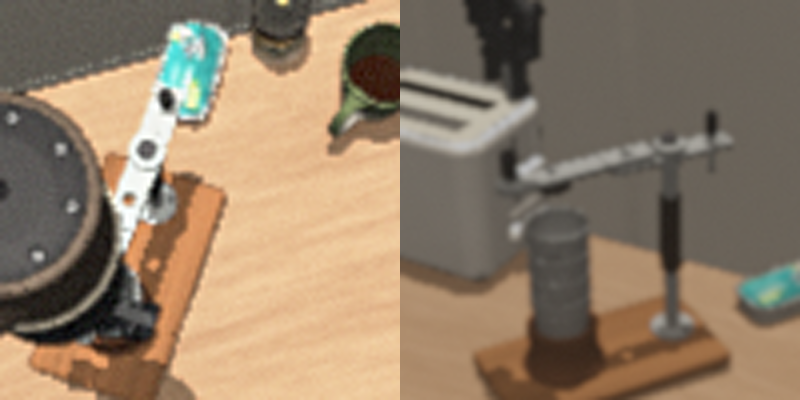

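The arm is back over the stack and the lock hole lines up at (128,198). The pin is still parked at (167,98). Fetch the pin.

```bash
python3 -m jog '[[0.5,0.08,0,0,0,0,0],[0.5,0.17,0,0,0,0,0],[0.5,0.26,0,0,0,0,0],[0.5,0.34,0,0,0,0,0],[0.5,0.409,0.001,0,0,0,0]]' >/dev/null
python3 -m jog '[[0.5,0,0,0,0,0,0],[0.5,0,0,0,0,0,0],[0.5,0,0,0,0,0,0]]'
python3 -c "
from h import *
plan((655,7.9,262,YAW))"
```

```text
clock: 50.4
tool_pos: [654.2, 8.3, 318.0]
orientation: [[0.945, -0.327, -0.001], [-0.327, -0.945, -0.0], [-0.001, 0.001, -1.0]]
force: [0.1, -0.2, -0.3]
finger_gap: 42.7
gripper_force: 0.0
shift [0.0019 0.0002 0.174 ] mm [ 1.   0.1 87. ] turn [0.0005 0.0007 0.0002] rows 2
```

```bash
python3 -m jog '[[0.5,0.002,0,0.08,0,0,0],[0.5,0.002,0,0.15,0,0,0],[0.5,0.002,0,0.174,0,0,0],[0.5,0.002,0,0.174,0,0,0],[0.5,0.002,0,0.174,0,0,0]]' 
python3 -m jog '[[0,0,0,0,0,0,0],[0,0,0,0,0,0,0],[0,0,0,0,0,0,0],[0,0,0,0,0,0,0],[0,0,0,0,0,0,0]]'
python3 -m jog '[[0,0,0,-0.03,0,0,0],[0,0,0,-0.06,0,0,0],[0,0,0,-0.1,0,0,0],[0,0,0,-0.15,0,0,0],[0,0,0,-0.15,0,0,0]]' 
python3 -c "
from h import *
p=r.sense()['tool_pos'];plan((570,38,p[2]+31,YAW))"
```

```text
clock: 50.9
tool_pos: [656.5, 8.2, 233.8]
orientation: [[0.945, -0.326, 0.002], [-0.326, -0.945, -0.0], [0.002, -0.001, -1.0]]
force: [0.3, 0.2, 0.4]
finger_gap: 42.6
gripper_force: 0.0
clock: 51.4
tool_pos: [656.7, 8.1, 233.7]
orientation: [[0.945, -0.326, 0.003], [-0.326, -0.945, 0.0], [0.003, -0.001, -1.0]]
force: [-1.3, 1.5, 6.9]
finger_gap: 11.5
gripper_force: 58.5
clock: 51.9
tool_pos: [657.5, 7.9, 311.1]
orientation: [[0.945, -0.327, 0.006], [-0.327, -0.945, 0.001], [0.006, -0.003, -1.0]]
force: [0.5, -0.4, -0.9]
finger_gap: 11.4
gripper_force: 58.5
shift [-0.1851  0.0002 -0.0011] mm [-92.5   0.1  -0.5] turn [-0.0017 -0.0037  0.0003] rows 2
```

```bash
python3 -m jog '[[0,-0.06,0,0,0,0,0],[0,-0.12,0,0,0,0,0],[0,-0.182,0,0,0,0,0],[0,-0.182,0,0,0,0,0],[0,-0.182,0,0,0,0,0]]' >/dev/null
python3 -m jog '[[0,0,0,0.02,0,0,0],[0,0,0,0.04,0,0,0],[0,0,0,0.056,0,0,0],[0,0,0,0.056,0,0,0],[0,0,0,0.056,0,0,0]]' 
python3 - <<'E'
from h import *
t=grab("top"); s=grab("scene")
c=s["pixels"][110:180,205:275].astype(float); c=np.clip((c-20)*2,0,255).astype(np.uint8)
cv2.imwrite("pics/c14.png",np.hstack([cv2.resize(t["pixels"][150:220,210:280],(400,400),interpolation=2),cv2.resize(c,(400,400),interpolation=2)]))
plan((571.5,37.5,274,YAW))
E
```

```text
clock: 52.9
tool_pos: [570.0, 37.5, 278.1]
orientation: [[0.945, -0.327, -0.001], [-0.327, -0.945, -0.001], [-0.001, 0.001, -1.0]]
force: [0.3, 0.1, -0.4]
finger_gap: 11.3
gripper_force: 58.5
shift [ 0.0025 -0.0006  0.0717] mm [ 1.2 -0.3 35.9] turn [ 0.0001 -0.0002  0.0001] rows 1
```

View pics/c14.png

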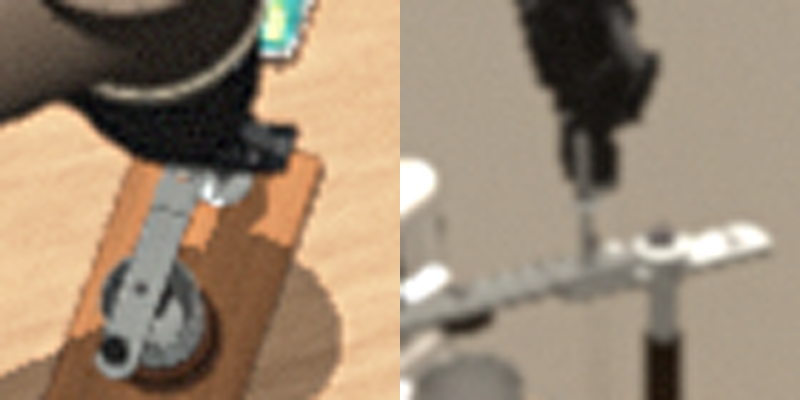

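The pin tip at (587,262) points at the arm's lock hole, and the arm lies straight over the stack. I'll nudge 1 mm and lower in small steps.

```bash
python3 -m jog '[[0,0.002,0,0,0,0,0],[0,0.002,0,0.006,0,0,0],[0,0.002,0,0.012,0,0,0],[0,0.002,0,0.018,0,0,0],[0,0.002,0,0.018,0,0,0]]' 
python3 -m jog '[[0,0,0,0.006,0,0,0],[0,0,0,0.012,0,0,0],[0,0,0,0.018,0,0,0],[0,0,0,0.018,0,0,0]]'
```

```text
clock: 53.5
tool_pos: [570.9, 37.8, 269.2]
orientation: [[0.945, -0.327, 0.0], [-0.327, -0.945, 0.001], [-0.0, -0.001, -1.0]]
force: [1.1, 1.6, -1.6]
finger_gap: 11.6
gripper_force: 58.5
clock: 53.9
tool_pos: [571.0, 37.8, 260.3]
orientation: [[0.945, -0.327, 0.0], [-0.327, -0.945, 0.0], [-0.0, -0.001, -1.0]]
force: [1.5, 4.3, -2.1]
finger_gap: 11.5
gripper_force: 58.6
```

```bash
python3 -m jog '[[0,0,-0.002,0.006,0,0,0],[0,0,-0.002,0.012,0,0,0],[0,0,-0.002,0.018,0,0,0],[0,0,-0.002,0.024,0,0,0],[0,0,-0.002,0.024,0,0,0]]' 
python3 -m jog '[[0,0,0,0.006,0,0,0],[0,0,0,0.011,0,0,0],[0,0,0,0.011,0,0,0]]'
```

```text
clock: 54.4
tool_pos: [570.9, 38.2, 248.0]
orientation: [[0.945, -0.327, -0.001], [-0.327, -0.945, -0.0], [-0.001, 0.001, -1.0]]
force: [0.6, 0.7, -1.3]
finger_gap: 11.4
gripper_force: 58.7
clock: 54.7
tool_pos: [571.0, 38.3, 242.8]
orientation: [[0.945, -0.327, -0.001], [-0.327, -0.945, -0.0], [-0.0, 0.0, -1.0]]
force: [0.7, -0.0, -1.4]
finger_gap: 11.8
gripper_force: 58.7
```

Down the last bit to the flange, then release and withdraw.

```bash
python3 -m jog '[[0,0,0,0.002,0,0,0],[0,0,0,0.003,0,0,0],[0,0,0,0.003,0,0,0]]' 
python3 -m jog '[[0.5,0,0,0,0,0,0],[0.5,0,0,0,0,0,0],[0.5,0,0,0,0,0,0],[0.5,0,0,0,0,0,0]]'
python3 -m jog '[[0.5,0,0,-0.04,0,0,0],[0.5,0,0,-0.1,0,0,0],[0.5,0,0,-0.18,0,0,0],[0.5,0,0,-0.2,0,0,0]]' >/dev/null
python3 -m jog '[[0.5,-0.1,0.08,0,0,0,0],[0.5,-0.2,0.16,0,0,0,0],[0.5,-0.25,0.24,0,0,0,0],[0.5,-0.25,0.32,0,0,0,0],[0.5,-0.25,0.36,0,0,0,0]]'
python3 -m jog '[[0.5,0,0,0,0,0,0],[0.5,0,0,0,0,0,0],[0.5,0,0,0,0,0,0],[0.5,0,0,0,0,0,0]]'
python3 - <<'E'
from h import *
for n in("top","scene"):
    f=grab(n); P,l,C=comps(f,243,275,(450,700,-30,120),8)
    for i,st,c in C:
        q=P[l==i]; print(n,st[4],"mid",np.round((q.min(0)+q.max(0))/2,1),"ext",np.round(np.ptp(q,0)),"max",q[:,2].max().round(1))
rims()
E
```

```text
clock: 55.0
tool_pos: [571.2, 38.2, 242.6]
orientation: [[0.945, -0.327, 0.001], [-0.327, -0.945, -0.0], [0.001, -0.0, -1.0]]
force: [-2.5, 0.2, 5.9]
finger_gap: 11.2
gripper_force: 59.3
clock: 55.4
tool_pos: [571.1, 38.3, 241.5]
orientation: [[0.945, -0.327, -0.0], [-0.327, -0.945, -0.0], [-0.0, 0.0, -1.0]]
force: [-0.9, 0.5, -0.0]
finger_gap: 42.8
gripper_force: 0.0
clock: 56.3
tool_pos: [391.8, -92.2, 342.4]
orientation: [[0.946, -0.326, 0.002], [-0.326, -0.946, 0.001], [0.002, -0.001, -1.0]]
force: [0.8, 0.0, 0.3]
finger_gap: 42.8
gripper_force: 0.0
clock: 56.7
tool_pos: [394.7, -90.3, 341.4]
orientation: [[0.945, -0.326, -0.001], [-0.326, -0.945, -0.0], [-0.001, 0.0, -1.0]]
force: [-1.0, 0.3, -0.3]
finger_gap: 42.7
gripper_force: 0.0
top 16 mid [612.9  22.2 245.9] ext [14. 10.  6.] max 248.7
top 18 mid [569.1  37.  257.2] ext [11. 14. 23.] max 268.7
scene 28 mid [565.8  34.4 254.5] ext [13. 12. 21.] max 265.2
scene 47 mid [458.2  76.6 255.8] ext [15. 18. 25.] max 268.2
top 61 mid [506.9  47.1 127.8] ext [ 36.  32. 116.] z 185.9
top 74 mid [ 347.3 -331.8   78.5] ext [33. 30. 32.] z 94.3
top 53 mid [ 333.5 -140.2   75.2] ext [51. 57. 26.] z 88.3
scene 239 mid [607.9  20.6 138.7] ext [ 23.  23. 153.] z 214.9
scene 795 mid [495.3  61.5 122.5] ext [ 71.  69. 121.] z 182.9
scene 261 mid [ 333.3 -140.4   73.6] ext [62. 62. 23.] z 85.1
scene 171 mid [ 343.  -334.5   77. ] ext [32. 33. 30.] z 91.8
```

```bash
python3 -c "
from h import *
print(r.close_job())"
```

```text
the job is handed in; nothing more can be done
None
```

Job handed in after 57 s: four steel beakers were on the table and all four are stacked in the holder (rim at about 184 mm), the keeper arm is closed over them, and the pin is home through the arm and plate; the job returned no verdict.

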